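# Restock the laundry cabinet

### The job

Restock the laundry cabinet: pull its drawer out fully to the stop, empty all the washing tablets from the yellow tote into the drawer, push the drawer fully shut and leave the empty tote standing upright on the counter. Line up every jar on the shelf on top of the cabinet in one neat row, upright, one on each grey disc, starting at the disc next to the blue end board and leaving no disc empty between jars. Leave the soap tin, the brush and the mug where they are.

Things in the scene. Friction and masses are not known exactly. Their poses are not given: they have to be found in the camera images.
- cabinet: low fixed wooden cabinet, 200 mm deep (x), 410 wide (y); its flat top, 120 mm high, is the shelf. Origin: centre of its underside; x points away from the robot, y to its left. On the shelf: a 20 mm high rail along the rear edge, a blue end board (45 mm high, 10 thick) at the left (+y) end, and five flat grey discs, 60 mm across, in a line along y, 70 mm behind the front edge, 77 mm apart.
- drawer (a joint): how far the cabinet's single drawer is pulled out towards the robot (along the cabinet's -x): 0 shut, 0.135 m at its stop. Friction about 1.5 N plus 6 N per m/s; it stays where it is left. Draw it by its pull; push it shut by its pull or front.
- drawer_pull (a point): centre of the top of the drawer's pull: a vertical steel post, 24 mm in diameter, 38 tall, its axis 45 mm in front of the drawer's face, on a 12 mm stem 20 mm below this point. 98 mm above the counter, 22 below the shelf top. Jars on the discs stand 85 mm behind it, so a gripper closing along the cabinet's y has most room. Axes as the cabinet.
- drawer_in (a point): centre of the drawer's inner floor, 19 mm above the counter, axes as the cabinet. Inside 162 mm long (x), 349 wide (y); walls reach 83 mm above the counter, the 14 mm thick front 102 mm. Fully out, the first 121 mm behind the front panel are open from above (from 81 mm in front of this point to 40 mm behind it).
- tote: yellow plastic carry tote, 150 mm long (x), 85 wide (y), walls 5 thick and 45 high on three sides; the +x end is open, with a short ramp up to a pouring lip 14 mm high, 75 mm ahead of the origin. A black 14 mm square bar handle crosses above it along y. Origin: centre of its underside. 160 g. Tablets stay in while it is level and run out when the open end is tipped down 45 degrees or more.
- tote_grip (a point): centre of the tote's bar handle, 96 mm above the tote's underside; axes as the tote (the bar runs along y).
- mark0 (a point): centre of the shelf's grey place disc number 0 counted from the blue end board (0 is next to it), on the shelf top; axes as the cabinet.
- mark1 (a point): centre of the shelf's grey place disc number 1 counted from the blue end board (0 is next to it), on the shelf top; axes as the cabinet.
- mark2 (a point): centre of the shelf's grey place disc number 2 counted from the blue end board (0 is next to it), on the shelf top; axes as the cabinet.
- mark3 (a point): centre of the shelf's grey place disc number 3 counted from the blue end board (0 is next to it), on the shelf top; axes as the cabinet.
- mark4 (a point): centre of the shelf's grey place disc number 4 counted from the blue end board (0 is next to it), on the shelf top; axes as the cabinet.
- tablet0: white smooth rigid washing tablet, a short pill 24 mm thick and 35 mm long (along its y), origin at its centre; 20 g. All five lie in the tote at the start.
- tablet1: blue smooth rigid washing tablet, a short pill 24 mm thick and 35 mm long (along its y), origin at its centre; 20 g. All five lie in the tote at the start.
- tablet2: white smooth rigid washing tablet, a short pill 24 mm thick and 35 mm long (along its y), origin at its centre; 20 g. All five lie in the tote at the start.
- tablet3: blue smooth rigid washing tablet, a short pill 24 mm thick and 35 mm long (along its y), origin at its centre; 20 g. All five lie in the tote at the start.
- tablet4: white smooth rigid washing tablet, a short pill 24 mm thick and 35 mm long (along its y), origin at its centre; 20 g. All five lie in the tote at the start.
- jar_red: jar of laundry supplies with a red cap, grey body with a paper label, squat and round, 60 mm in diameter at the widest and 68 mm tall, z up; origin: centre of its underside. 150 to 310 g. May be absent.
- jar_green: jar of laundry supplies with a green cap, grey body with a paper label, squat and round, 60 mm in diameter at the widest and 68 mm tall, z up; origin: centre of its underside. 150 to 310 g. May be absent.
- jar_blue: jar of laundry supplies with a blue cap, grey body with a paper label, squat and round, 60 mm in diameter at the widest and 68 mm tall, z up; origin: centre of its underside. 150 to 310 g. May be absent.
- jar_orange: jar of laundry supplies with an orange cap, grey body with a paper label, squat and round, 60 mm in diameter at the widest and 68 mm tall, z up; origin: centre of its underside. 150 to 310 g. May be absent.
- jar_white: jar of laundry supplies with a white cap, grey body with a paper label, squat and round, 60 mm in diameter at the widest and 68 mm tall, z up; origin: centre of its underside. 150 to 310 g. May be absent.
- soap_tin: bystander: white round tin, 72 mm in diameter and 75 mm tall, origin at the centre of its underside.
- brush: bystander: hand brush lying on the counter near the robot, under 300 mm long (along its x) and under 50 mm high; origin under its middle.
- mug: bystander: blue mug, 80 mm across, 80 mm tall, handle on its +y side; origin at the centre of its underside.

How it is judged (in metres and radians):
On the way, in this order (a step that is already met when the one before it is completed fails the run):
1. the drawer is pulled out to its stop (value of joint drawer above 0.125 m), for 0.2 s.
2. all tablets lie in the opened drawer (x of tablet0 in the frame of drawer_in between -0.085 and 0.085 m and y of tablet0 in the frame of drawer_in between -0.175 and 0.175 m and z of tablet0 in the frame of drawer_in between 0 and 0.06 m and x of tablet1 in the frame of drawer_in between -0.085 and 0.085 m and y of tablet1 in the frame of drawer_in between -0.175 and 0.175 m and z of tablet1 in the frame of drawer_in between 0 and 0.06 m and x of tablet2 in the frame of drawer_in between -0.085 and 0.085 m and y of tablet2 in the frame of drawer_in between -0.175 and 0.175 m and z of tablet2 in the frame of drawer_in between 0 and 0.06 m and x of tablet3 in the frame of drawer_in between -0.085 and 0.085 m and y of tablet3 in the frame of drawer_in between -0.175 and 0.175 m and z of tablet3 in the frame of drawer_in between 0 and 0.06 m and x of tablet4 in the frame of drawer_in between -0.085 and 0.085 m and y of tablet4 in the frame of drawer_in between -0.175 and 0.175 m and z of tablet4 in the frame of drawer_in between 0 and 0.06 m and value of joint drawer above 0.06 m), for 0.2 s.
3. the drawer is pushed shut (value of joint drawer below 0.006 m), for 0.2 s.
At the end, for the whole second after the job is handed in: All jars upright (0.1 rad) on the cabinet top, each centre within 15 mm of a disc centre, discs filled from the blue end board with no empty one between; all tablets in the drawer, drawer shut within 6 mm, tote upright on the counter; all at rest ((horizontal distance between jar_red and mark0 below 0.015 m or horizontal distance between jar_red and mark1 below 0.015 m or horizontal distance between jar_red and mark2 below 0.015 m or horizontal distance between jar_red and mark3 below 0.015 m or horizontal distance between jar_red and mark4 below 0.015 m) and angle between each of jar_red, jar_green, jar_blue, jar_orange, jar_white, tote's own z axis and vertical below 0.1 rad and linear speed of each of jar_red, jar_green, jar_blue, jar_orange, jar_white, tote below 0.03 m/s and z of jar_red in the frame of cabinet between 0.112 and 0.128 m and (horizontal distance between jar_green and mark0 below 0.015 m or horizontal distance between jar_green and mark1 below 0.015 m or horizontal distance between jar_green and mark2 below 0.015 m or horizontal distance between jar_green and mark3 below 0.015 m or horizontal distance between jar_green and mark4 below 0.015 m) and z of jar_green in the frame of cabinet between 0.112 and 0.128 m and (horizontal distance between jar_blue and mark0 below 0.015 m or horizontal distance between jar_blue and mark1 below 0.015 m or horizontal distance between jar_blue and mark2 below 0.015 m or horizontal distance between jar_blue and mark3 below 0.015 m or horizontal distance between jar_blue and mark4 below 0.015 m) and z of jar_blue in the frame of cabinet between 0.112 and 0.128 m and (horizontal distance between jar_orange and mark0 below 0.015 m or horizontal distance between jar_orange and mark1 below 0.015 m or horizontal distance between jar_orange and mark2 below 0.015 m or horizontal distance between jar_orange and mark3 below 0.015 m or horizontal distance between jar_orange and mark4 below 0.015 m) and z of jar_orange in the frame of cabinet between 0.112 and 0.128 m and (horizontal distance between jar_white and mark0 below 0.015 m or horizontal distance between jar_white and mark1 below 0.015 m or horizontal distance between jar_white and mark2 below 0.015 m or horizontal distance between jar_white and mark3 below 0.015 m or horizontal distance between jar_white and mark4 below 0.015 m) and z of jar_white in the frame of cabinet between 0.112 and 0.128 m and (not (horizontal distance between any of jar_red, jar_green, jar_blue, jar_orange, jar_white and mark1 below 0.015 m) or horizontal distance between any of jar_red, jar_green, jar_blue, jar_orange, jar_white and mark0 below 0.015 m) and (not (horizontal distance between any of jar_red, jar_green, jar_blue, jar_orange, jar_white and mark2 below 0.015 m) or horizontal distance between any of jar_red, jar_green, jar_blue, jar_orange, jar_white and mark1 below 0.015 m) and (not (horizontal distance between any of jar_red, jar_green, jar_blue, jar_orange, jar_white and mark3 below 0.015 m) or horizontal distance between any of jar_red, jar_green, jar_blue, jar_orange, jar_white and mark2 below 0.015 m) and (not (horizontal distance between any of jar_red, jar_green, jar_blue, jar_orange, jar_white and mark4 below 0.015 m) or horizontal distance between any of jar_red, jar_green, jar_blue, jar_orange, jar_white and mark3 below 0.015 m) and x of tablet0 in the frame of drawer_in between -0.085 and 0.085 m and y of tablet0 in the frame of drawer_in between -0.175 and 0.175 m and z of tablet0 in the frame of drawer_in between 0 and 0.06 m and x of tablet1 in the frame of drawer_in between -0.085 and 0.085 m and y of tablet1 in the frame of drawer_in between -0.175 and 0.175 m and z of tablet1 in the frame of drawer_in between 0 and 0.06 m and x of tablet2 in the frame of drawer_in between -0.085 and 0.085 m and y of tablet2 in the frame of drawer_in between -0.175 and 0.175 m and z of tablet2 in the frame of drawer_in between 0 and 0.06 m and x of tablet3 in the frame of drawer_in between -0.085 and 0.085 m and y of tablet3 in the frame of drawer_in between -0.175 and 0.175 m and z of tablet3 in the frame of drawer_in between 0 and 0.06 m and x of tablet4 in the frame of drawer_in between -0.085 and 0.085 m and y of tablet4 in the frame of drawer_in between -0.175 and 0.175 m and z of tablet4 in the frame of drawer_in between 0 and 0.06 m and value of joint drawer below 0.006 m and height (world z) of tote below 0.008 m); the robot touches nothing.
It fails at once if the soap tin is displaced by more than 40 mm (distance of soap_tin from where it was at the start of the episode above 0.04 m).
It fails at once if the brush is displaced by more than 40 mm (distance of brush from where it was at the start of the episode above 0.04 m).
It fails at once if the mug is displaced by more than 40 mm (distance of mug from where it was at the start of the episode above 0.04 m).
Of jar_red, jar_green, jar_blue, jar_orange, jar_white only 3 to 5 are there at a start; the rules pass over those that are not, and their reading is None.
At some moment in a run one of jar_red, jar_green, jar_blue, jar_orange, jar_white may be knocked a few centimetres aside while the robot is not near it.
It also fails if it takes over 210 s, if anything falls off the work surface, if the arm or the gripper's body presses on something with over 40 N, if the wrist force passes 120 N, or if a joint passes its speed limit or range.

### The arm

A 6-joint arm with a two-finger parallel gripper is mounted at the origin on the work surface. World frame = base frame: x ahead of the robot, y to its left, z up, the work surface at z = 0. Lengths are in mm, angles in degrees, forces in N, time in s.
With the tool pointing down it reaches from about 350 to 850 mm from the base axis. Payload 8.1 kg.
Tool frame: the origin (TCP) lies on the centre line of the jaws, within the pads' length; the fingertips stand 14 mm ahead of it and the grasp point (between the pads) lies 5 mm behind it; z points along the fingers, y is the line along which they close (so a half turn about z gives the same grasp; the last joint's range is limited). The gripper opens to 85 mm and grips with 20 to 120 N. Pads are 22 mm wide; open, the fingers measure 114 mm over their backs; the gripper's body (76 mm by 85 mm) begins 54 mm behind the grasp point. The pads swing forward as they close: fully open they stand 13 mm farther back than shut.
Start: joints at [-77.831, 7.471, 85.268, -0, 87.261, -4.893], TCP at [176.071, -573.589, 245.292] pointing down, gripper open.
Joint ranges: [-169.43, 169.43], [-51.17, 129.36], [1.28, 143.12], [-76.62, 256.62], [0, 156.53], [-152.29, 152.29]. Speed limits (degrees/s): [136.94, 136.94, 159.86, 180, 180, 180].

### API

Orientations are given as [roll, pitch, yaw] about the fixed x, y, z axes, in that order (R = Rz(yaw) Ry(pitch) Rx(roll)).
In Python, from bench import sense, snapshot, camera_info, hand_in gives the robot as it stands. The module is installed in compiled form; this text tells all that it offers.
- The arm moves only by the tool apply_moves, never from a script. Its argument "deltas" is a list of rows, each a list of 7 numbers: the shift along the tool's x, y, z scaled (see below), then the turn, a rotation vector about the tool's x, y, z scaled (see below), then the opening, from 0 (shut) to 1 (fully open). In form: [[dx, dy, dz, ax, ay, az, claw], ...]. A call has 1 to 8 rows; each row shifts and turns the commanded pose from where the row before left it, along the tool's axes as they then stand; what a row does not reach is not made up. The controller multiplies each number of a shift by 0.03 m and each number of a turn by 0.08 rad. A row lasts 1/8 s, in which the tool goes at most 62.5 mm and 10.7 degrees, less where a joint would pass 70% of its speed; a pose out of reach is approached as far as the arm can. A call with a number of a shift or a turn outside -1 to 1 is refused whole. A call with a gripper value outside its range is refused whole. The fingers move at their own pace and stop on an object; "grip_force" is the grip in N (left out, the last holds). Time passes only in rows, so rows that do not move let the fingers close. It gives the time, the measured TCP pose, the force, the opening and the grip force at its end, in the units of the state.
- sense(): the state, without advancing time (a new reading comes with each control period).
- snapshot(name): name is "side" or "top"; returns the picture (400x640x3 uint8, red, green, blue); there is no depth.
- camera_info(name): a dict with "vertical_fov" (degrees; the focal length in pixels is half the picture's height over the tangent of half this angle, whatever the lens; pixels are square), "cx", "cy" (the principal point, pixels), "origin" and "rotation" of the camera in the world. Camera axes: x right, y up, looking along -z (the intrinsics and any distortion apply to the point x, -y, -z); pixel columns grow to the right and rows downward; lengths in mm; the calibration is good to about 2 mm. A picture is of the moment at which its call begins. camera_info takes no time and is no camera call.
- hand_in(): hands the job in; it is judged then, once.
The state is a dict: "time": time; "joint_pos": joint angles; "qd": joint speeds; "joint_efforts": joint torques, N m; "tool_pos": TCP position; "tcp_rot": TCP orientation; "ft_force": force on the tool from outside, world axes, zero at the start; "wrist_torque": the same for the moment, N m; "finger_gap": finger opening in mm; "grip_force": force on a finger pad.
Only numpy, scipy, OpenCV 4.12 (cv2) and the standard library are available. Lean on these libraries where they do the work, as an engineer would, in place of code of your own. Each camera call takes 0.05 s, during which the arm holds its last target. There are 200 camera calls.

## Working session

There is one attempt and no reset: what is moved stays moved. The work goes in short steps, Python scripts to look and compute and a tool call to move; the robot and the scene stay as the last step left them, time stands still between calls to the robot, and variables do not carry over. Pictures are saved under pics/ and viewed, at most 14 in all, crops included, and the job is handed in when it is done.

Besides the shell and the picture viewer there is one more tool, called after "Emit:" as name(argument=value, ...), one argument or row to a line, values as JSON. apply_moves: Moves the arm, as the interface text tells. Its arguments: {"type":"object","properties":{"deltas":{"type":"array"},"grip_force":{"type":"number"}},"required":["deltas"]}

```bash
mkdir -p pics; python3 - <<'E'
from bench import *
import cv2
for n in("side","top"):
    im=snapshot(n); cv2.imwrite(f"pics/{n}0.png",im[:,:,::-1]); print(n,camera_info(n))
s=sense();print(s)
E
```

```text
side {'vertical_fov': 43.01432171029315, 'cx': 325.81805571032925, 'cy': 198.4987492246691, 'origin': array([  484.48176885, -1208.41771134,   877.17570564]), 'rotation': array([57.74153915,  0.50988408, -2.08096422])}
top {'vertical_fov': 55.625692398483984, 'cx': 317.28138834366035, 'cy': 199.7107875246194, 'origin': array([ 383.63791879,    3.45993108, 1199.90840558]), 'rotation': array([  8.89109613,  -0.54793824, -90.16380395])}
{'time': 0.1, 'joint_pos': array([-7.78304645e+01,  7.51350339e+00,  8.53237109e+01, -3.84189351e-04,
        8.72618286e+01, -4.89263463e+00]), 'qd': array([ 0.10480008, -0.11040627, -0.10282791,  0.00874049, -0.03108713,
        0.0810014 ]), 'joint_efforts': array([ 1.52442470e-03, -5.70952749e+01, -5.01940370e+01, -1.21952148e-04,
        8.21717520e-03,  3.19965443e-05]), 'tool_pos': array([ 175.96724911, -573.11374953,  244.31449945]), 'tcp_rot': array([-1.79901285e+02, -8.06493165e-03,  1.70621819e+01]), 'ft_force': array([-0.43641608, -0.1986073 , -0.5503288 ]), 'wrist_torque': array([ 0.05695119,  0.00331059, -0.02003403]), 'grip_force': 0.0, 'finger_gap': 85.38561767826276}
```

View pics/top0.png

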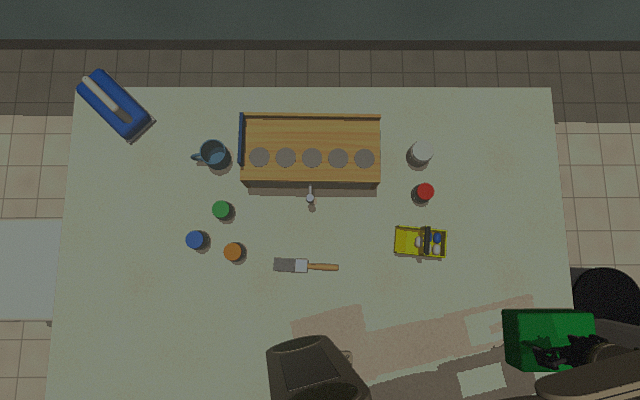

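View pics/side0.png

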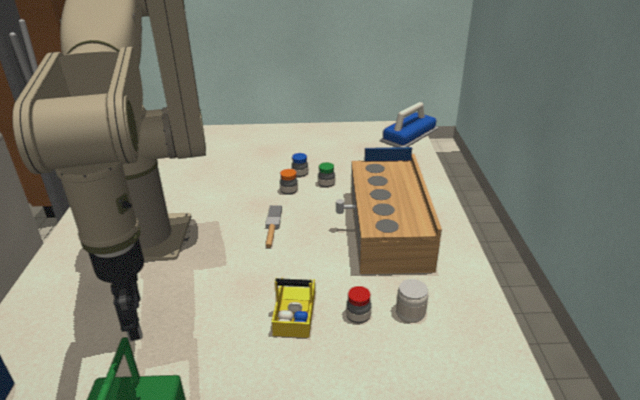

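Both views show four jars standing on the counter: red (425,191), green (222,210), blue (196,240) and orange (233,252) in the top view. The shelf is empty, with five discs at row ~157. The tote is at (420,242), the pull at (310,198), the tin at (421,153), the mug at (212,153) and the brush at (305,266). Next I'll measure these and zoom in on the tote.

```bash
cat > h.py <<'E'
import numpy as np,cv2
from bench import *
from scipy.spatial.transform import Rotation as R
def cam(n):
    c=camera_info(n); f=200/np.tan(np.radians(c['vertical_fov']/2)); return c,f,R.from_euler('xyz',c['rotation'],degrees=True).as_matrix()
def ray(n,u,v):
    c,f,M=cam(n); d=M@np.array([(u-c['cx'])/f,-(v-c['cy'])/f,-1]); return c['origin'],d/np.linalg.norm(d)
def plane(n,u,v,z):
    o,d=ray(n,u,v); return o+d*(z-o[2])/d[2]
def tri(a,b):
    (o1,d1),(o2,d2)=ray('top',*a),ray('side',*b)
    A=np.stack([d1,-d2],1); t=np.linalg.lstsq(A,o2-o1,rcond=None)[0]; p,q=o1+t[0]*d1,o2+t[1]*d2
    return (p+q)/2,np.linalg.norm(p-q)
def proj(n,p):
    c,f,M=cam(n); q=M.T@(np.array(p)-c['origin']); return c['cx']+f*q[0]/-q[2],c['cy']-f*q[1]/-q[2]
HS=dict(red=[((0,150,70),(6,255,255)),((172,150,70),(180,255,255))],green=[((50,120,40),(75,255,255))],blue=[((105,150,60),(120,255,255))],orange=[((8,170,90),(18,255,255))],yellow=[((22,150,70),(34,255,255))],disc=[((0,0,60),(180,45,130))])
def blobs(im,col,amin=30):
    h=cv2.cvtColor(im,cv2.COLOR_RGB2HSV); m=sum(cv2.inRange(h,a,b) for a,b in HS[col])
    n,l,s,c=cv2.connectedComponentsWithStats(m)
    return [(c[i].round(1).tolist(),s[i].tolist()) for i in range(1,n) if s[i,4]>=amin]
E
python3 - <<'E'
from h import *
t,s=snapshot('top'),snapshot('side')
for n,im in(('top',t),('side',s)):
    for k in HS:
        print(n,k,[b for b in blobs(im,k) if b[1][4]<2500][:12])
a=cv2.resize(t[100:280,180:460],None,fx=2.8,fy=2.8,interpolation=cv2.INTER_CUBIC)
cv2.imwrite('pics/t1.png',a[:,:,::-1])
b=cv2.resize(s[140:350,260:440],None,fx=2.8,fy=2.8,interpolation=cv2.INTER_CUBIC)
cv2.imwrite('pics/s1.png',b[:,:,::-1])
E
```

```text
top red [([425.0, 191.0], [417, 183, 17, 17, 216])]
top green [([220.1, 208.8], [212, 201, 17, 16, 188])]
top blue [([109.9, 100.0], [76, 69, 68, 66, 1479]), ([437.3, 237.8], [435, 233, 6, 10, 36])]
top orange [([231.6, 251.5], [224, 243, 17, 17, 126])]
top yellow [([406.9, 240.5], [394, 225, 31, 30, 623]), ([438.3, 243.9], [423, 228, 24, 30, 138])]
top disc [([634.4, 123.0], [629, 115, 11, 16, 56]), ([380.8, 144.6], [380, 130, 5, 27, 39]), ([631.7, 150.8], [615, 133, 25, 32, 245]), ([416.6, 156.8], [406, 141, 28, 29, 163]), ([258.8, 156.7], [249, 147, 20, 20, 295]), ([285.2, 157.0], [276, 148, 20, 19, 296]), ([311.5, 157.4], [302, 148, 20, 20, 289]), ([337.7, 157.8], [328, 149, 20, 19, 296]), ([363.9, 158.2], [355, 149, 19, 19, 292]), ([385.6, 158.0], [382, 151, 9, 14, 55]), ([150.3, 159.2], [147, 153, 8, 13, 32]), ([499.8, 159.4], [494, 155, 11, 12, 37])]
side red [([358.7, 295.9], [349, 287, 21, 19, 337])]
side green [([326.1, 167.5], [320, 163, 13, 10, 113]), ([135.1, 383.3], [88, 338, 97, 62, 2447])]
side blue [([409.7, 128.6], [384, 113, 52, 31, 835]), ([378.1, 151.4], [369, 149, 16, 10, 38]), ([400.0, 150.4], [389, 148, 19, 9, 41]), ([299.2, 157.9], [293, 154, 13, 9, 104]), ([300.5, 315.8], [295, 311, 12, 10, 102])]
side orange [([288.1, 174.3], [281, 169, 15, 11, 132])]
side yellow [([292.9, 310.3], [272, 281, 43, 56, 1397])]
side disc [([191.9, 59.0], [183, 0, 21, 127, 261]), ([150.2, 65.7], [138, 15, 30, 101, 416]), ([27.6, 44.5], [18, 19, 19, 54, 334]), ([20.3, 55.7], [8, 31, 25, 53, 399]), ([8.5, 70.3], [0, 34, 21, 67, 385]), ([414.1, 114.4], [398, 106, 27, 25, 119]), ([396.8, 120.5], [395, 114, 5, 17, 30]), ([168.0, 133.0], [162, 116, 14, 36, 162]), ([293.9, 179.3], [278, 158, 30, 37, 323]), ([161.4, 187.3], [156, 160, 12, 54, 64]), ([374.7, 167.9], [366, 164, 18, 9, 109]), ([326.1, 179.7], [317, 171, 18, 17, 177])]
```

View pics/t1.png

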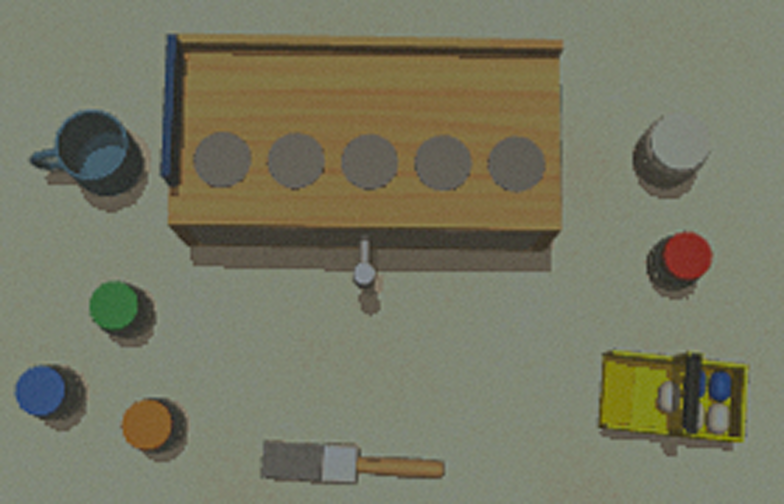

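View pics/s1.png

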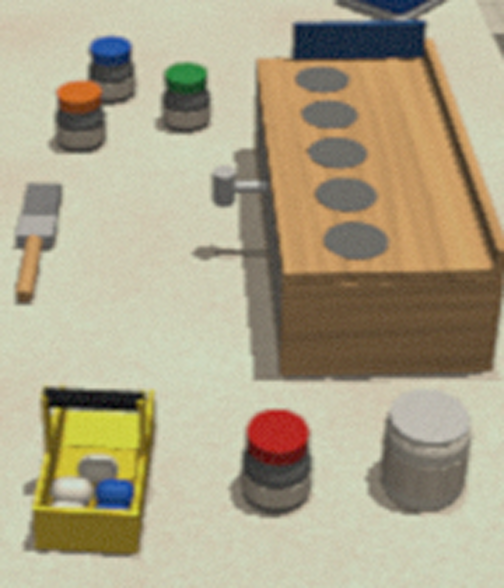

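The tote's ramp and open end face image-left (+y), so its bar runs along world x. Jar caps in the top crop are at red (687,256), green (114,305), blue (40,391) and orange (147,425). The bar runs (690,357)–(690,430), and the pull top is at (363,271).

```bash
python3 - <<'E'
from h import *
f=lambda x,y:(180+(x+.5)/2.8-.5,100+(y+.5)/2.8-.5)
g=lambda x,y:(260+(x+.5)/2.8-.5,140+(y+.5)/2.8-.5)
np.set_printoptions(precision=1,suppress=True)
for k,a,b,z in [('red',f(687,256),(358.7,295.9),68),('green',f(114,305),(326.1,167.5),68),('blue',f(40,391),(299.2,157.9),68),('orange',f(147,425),(288.1,174.3),68),('bar',f(690,393),g(94,400),103),('pull',f(363,271),g(224,172),98),('pulla',f(363,271),g(224,172),98),('d0',(258.8,156.7),(374.7,167.9),120),('d4',(363.9,158.2),g(356,241),120),('d2',(311.5,157.4),g(337,153),120)]:
    print(k,'plane',plane('top',*a,z)[:2],'side',plane('side',*b,z)[:2],'tri',*tri(a,b))
for k,a,z in [('barA',f(690,355),103),('barB',f(693,430),103),('tin',f(680,143),75),('mug',f(91,145),80),('brushL',f(262,460),15),('brushR',f(444,468),20),('lipA',f(605,350),14),('lipB',f(600,428),14),('endA',f(747,366),45),('endB',f(742,440),45),('cabFL',f(168,225),120),('cabFR',f(561,231),120)]: print(k,plane('top',*a,z)[:2])
E
```

```text
red plane [ 586.7 -335.7] side [ 583.8 -348.1] tri [ 586.6 -338.3   59.1] 3.3423932297151935
green plane [534.  283.2] side [531.7 265. ] tri [534.  285.9  56.8] 3.117835698960677
blue plane [442.3 358. ] side [442.3 338. ] tri [442.3 361.9  55.6] 1.3831319482954805
orange plane [406.4 243.9] side [407.3 225.8] tri [406.4 246.3  56.5] 0.43261870440457817
bar plane [ 436.9 -321.5] side [ 435.5 -335.2] tri [ 436.1 -324.4   93.6] 2.4779053704179663
pull plane [565.7  15.8] side [561.4   9.7] tri [564.   15.8  94.5] 4.543873320045133
pulla plane [565.7  15.8] side [561.4   9.7] tri [564.   15.8  94.5] 4.543873320045133
d0 plane [680.4 163.7] side [678.4 159.9] tri [679.9 163.9 118. ] 1.9855231599362333
d4 plane [ 675.8 -144.6] side [ 673.2 -148.4] tri [ 675.  -144.9  117.9] 2.5029212095854616
d2 plane [678.2   9.3] side [675.2   5.1] tri [677.3   9.2 117.8] 2.9537631758972416
barA [ 476.1 -323.4]
barB [ 399.1 -322.8]
tin [ 711.5 -331.8]
mug [707.8 311.6]
brushL [369.  127.7]
brushR [359.8 -72.1]
lipA [ 489.4 -254.6]
lipB [ 402.8 -246. ]
endA [ 468.9 -402.5]
endB [ 389.1 -392.6]
cabFL [610.6 217.6]
cabFR [ 603.9 -190.1]
```

Emit:
apply_moves(
  deltas=[
    [0,0,-0.6,0,0,0,1],
    [0,0,-0.6,0,0,0.98,1],
    [0,0,0,0,0,0.98,1],
    [0,0,0,0,0,0.98,1],
    [0,0,0,0,0,0.98,1],
    [0.64,-0.98,0,0,0,0,1],
    [0.64,-0.98,0,0,0,0,1],
    [0.64,-0.98,0,0,0,0,1],
  ],
  grip_force=60,
)

```text
time: 1.2
tool_pos: [235.6, -485.8, 282.9]
tcp_rot: [179.9, -0.0, -0.9]
ft_force: [0.4, 0.3, 1.0]
finger_gap: 85.5
grip_force: 0.0
```

Emit:
apply_moves(
  deltas=[
    [0.64,-0.98,0,0,0,0,1],
    [0.64,-0.98,0,0,0,0,1],
    [0.64,-0.98,0,0,0,0,1],
    [0.64,-0.98,0,0,0,0,1],
    [0.64,-0.98,0,0,0,0,1],
    [0.64,-0.98,0,0,0,0,1],
    [0.64,-0.98,0,0,0,0,1],
    [0.64,-0.98,0,0,0,0,1],
  ],
)

```text
time: 2.2
tool_pos: [393.2, -252.8, 283.0]
tcp_rot: [179.9, -0.1, -0.9]
ft_force: [0.5, -0.9, -0.8]
finger_gap: 85.4
grip_force: 0.0
```

Emit:
apply_moves(
  deltas=[
    [0.64,-0.98,0,0,0,0,1],
    [0.64,-0.98,0,0,0,0,1],
    [0.64,-0.98,0,0,0,0,1],
    [0.64,-0.98,0,0,0,0,1],
    [0.64,-0.98,0,0,0,0,1],
    [0.64,-0.98,0,0,0,0,1],
    [0,0,0,0,0,0,1],
    [0,0,0,0,0,0,1],
  ],
)

```text
time: 3.2
tool_pos: [510.3, -79.3, 282.2]
tcp_rot: [180.0, -0.0, -0.9]
ft_force: [-0.5, -1.3, 0.2]
finger_gap: 85.4
grip_force: 0.0
```

Emit:
apply_moves(
  deltas=[
    [0.43,-0.795,0,0,0,0,1],
    [0.43,-0.795,0,0,0,0,1],
    [0.43,-0.795,0,0,0,0,1],
    [0.43,-0.795,0,0,0,0,1],
    [0,0,0.8,0,0,0,1],
    [0,0,0.8,0,0,0,1],
    [0,0,0.8,0,0,0,1],
    [0,0,0,0,0,0,1],
  ],
)

```text
time: 4.2
tool_pos: [561.8, 14.5, 207.5]
tcp_rot: [180.0, 0.2, -1.0]
ft_force: [-0.5, 0.0, 0.1]
finger_gap: 85.2
grip_force: 0.0
```

```bash
python3 - <<'E'
from h import *
t=snapshot('top'); print(sense()['tool_pos'])
cv2.imwrite('pics/t2.png',cv2.resize(t[120:240,230:400],None,fx=4,fy=4)[:,:,::-1])
E
```

```text
[562.80431978  14.58913024 209.18438056]
```

View pics/t2.png

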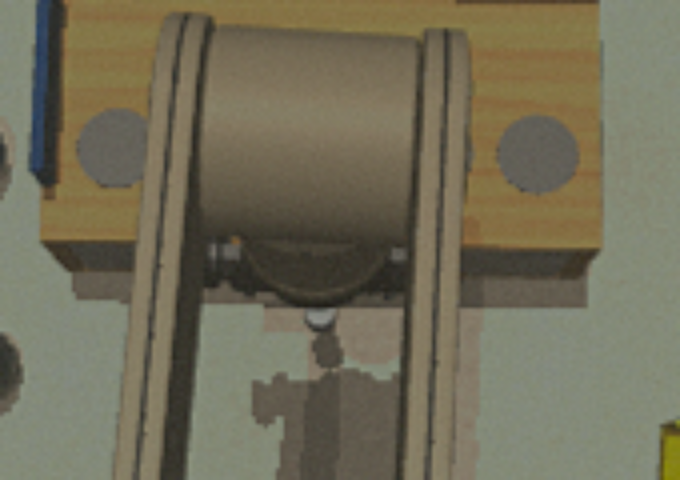

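The wrist hides the pull except for its front edge at (320,318), which is consistent with my alignment. I'll descend and close.

Emit:
apply_moves(
  deltas=[
    [0,0,0.86,0,0,0,1],
    [0,0,0.86,0,0,0,1],
    [0,0,0.86,0,0,0,1],
    [0,0,0.86,0,0,0,1],
    [0,0,0.86,0,0,0,1],
    [0,0,0,0,0,0,0],
    [0,0,0,0,0,0,0],
    [0,0,0,0,0,0,0],
  ],
)

```text
time: 5.25
tool_pos: [564.9, 15.4, 82.4]
tcp_rot: [180.0, -0.2, -0.9]
ft_force: [-0.7, -0.9, 0.4]
finger_gap: 31.9
grip_force: 0.0
```

Emit:
apply_moves(
  deltas=[
    [0,0,0,0,0,0,0],
    [0,0,0,0,0,0,0],
    [0,0,0,0,0,0,0],
  ],
)

```text
time: 5.62
tool_pos: [564.6, 15.2, 82.3]
tcp_rot: [180.0, -0.2, -0.9]
ft_force: [-2.3, -2.0, 5.5]
finger_gap: 22.7
grip_force: 58.6
```

Emit:
apply_moves(
  deltas=[
    [-0.4,0,0,0,0,0,0],
    [-0.7,0,0,0,0,0,0],
    [-0.7,0,0,0,0,0,0],
    [-0.7,0,0,0,0,0,0],
    [-0.7,0,0,0,0,0,0],
    [-0.7,0,0,0,0,0,0],
    [-0.6,0,0,0,0,0,0],
    [0,0,0,0,0,0,0],
  ],
)

```text
time: 6.62
tool_pos: [429.3, 17.5, 82.6]
tcp_rot: [180.0, -0.3, -0.9]
ft_force: [-1.7, -0.8, 11.4]
finger_gap: 22.3
grip_force: 63.2
```

Emit:
apply_moves(
  deltas=[
    [0,0,0,0,0,0,0],
    [0,0,0,0,0,0,0],
    [0,0,0,0,0,0,0],
  ],
)

```text
time: 7.0
tool_pos: [429.7, 17.5, 82.5]
tcp_rot: [180.0, -0.2, -0.9]
ft_force: [-1.7, -1.1, 13.2]
finger_gap: 22.7
grip_force: 63.3
```

Emit:
apply_moves(
  deltas=[
    [0,0,0,0,0,0,1],
    [0,0,0,0,0,0,1],
    [0,0,0,0,0,0,1],
    [0,0,-0.8,0,0,0,1],
    [0,0,-1,0,0,0,1],
    [0,0,-1,0,0,0,1],
    [0,0,-1,0,0,0,1],
    [0,0,-1,0,0,0,1],
  ],
)

```text
time: 8.0
tool_pos: [428.1, 17.7, 225.0]
tcp_rot: [-180.0, 0.0, -0.9]
ft_force: [0.3, -0.2, 0.1]
finger_gap: 85.4
grip_force: 0.0
```

```bash
python3 - <<'E'
from h import *
t,s=snapshot('top'),snapshot('side'); print(sense()['tool_pos'])
a=cv2.resize(t[215:270,380:460],None,fx=8,fy=8,interpolation=cv2.INTER_CUBIC)
b=cv2.resize(s[130:300,250:440],None,fx=3,fy=3,interpolation=cv2.INTER_CUBIC)
c=np.zeros((520,800,3),np.uint8); c[:330,:480]=cv2.resize(a,(480,330)); 
cv2.imwrite('pics/t3.png',a[:,:,::-1]); cv2.imwrite('pics/s3.png',b[:,:,::-1])
g=cv2.cvtColor(t,cv2.COLOR_RGB2HSV)[...,2].astype(int)
print(g[224:264,416:440:1][::2])
E
```

```text
[430.24144586  17.60643314 227.91956036]
[[136 136 140 141 139 139 138 137 141 131 141 139 136 140 137 140 141 139
  140 134 137 135 133 139]
 [121 126 142 141 139 125 107  95  83  80 116  76  76  87 103 147 140 136
  140 141 136 135 137 139]
 [ 85  86 104 122  80  61  66  62  61  43  47  53  53  47  78 146 132 121
  127 124 110 139 138 142]
 [103 104 107 101  82  81  73  73  69  41  49  52  51  46  56  87  76  78
   84  88 100 122 127 130]
 [135 129 109 105  84  85  86  86  86  38  44  53  53  46  63  85 115 110
  106  57  61  45  56  83]
 [141 137 106 107  88  86  92 102  74  37  52  55  50  40  79 106  98 107
   83  99 105 116 118 111]
 [130 110 114 105  70  84  86  85  49  44  53  52  52  47  98 102  93  55
   86 102 113 128 123 115]
 [111 131 140 137  87  73  97 145  47  47  49  49  51  51 103  97 108  51
   94 104 116 135 122 115]
 [120 137 144 147  95  81  76  81  63  41  59  49  45  57 107  94 140  47
   85  99 109 119 116 116]
 [126 135 144 144  79  78  92 132  52  43  54  52  48  75 146 145 140  99
   68  65  85  89  99  83]
 [116 134 142 140  75  78  97 138  36  44  56  54
[... 261 characters left out ...]
38 102  85  87  89  85  63  44  50  51  45  48  97 139 105  70 102
  131 140 144 145 142 133]
 [143 137 102  89  89  87  88  80  36  45  49  44  59 110 120 140  95  89
  126 135 137 143 138 131]
 [133 148 112  58  67  64  67  73 114  77  55  54  59 116 132 122  99  96
   79  81  97  98 105 138]
 [ 94  96  99  94 103  98  96  84  91  85  78  86  76  69  81  84 110 124
  124 128 148 151 149 149]
 [ 95  99 101  95 100  93  99  98  98  97 100 100 103 103 101 103  96  96
   96  93  95  89  90  91]
 [128  96 103  96  96 106 149 143 142 133 136 136 135 137 138 134 138 137
  135 138 137 130  89  91]
 [140 128  95  94  91 103 143 138 140 139 136 139 140 141 141 142 141 138
  143 141 142 139 139 139]]
```

View pics/t3.png

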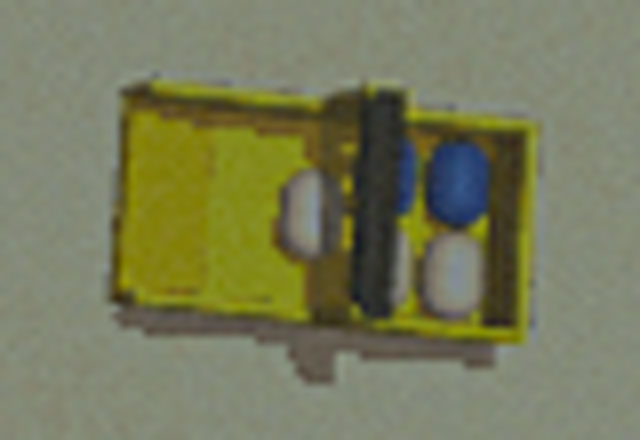

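View pics/s3.png

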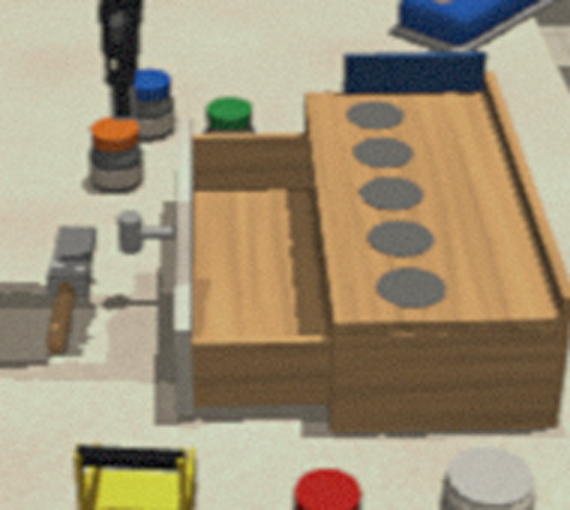

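The drawer is at its stop. The bar centre is at about (426.9,241) in the top view and the tote is yawed about 5°.

Emit:
apply_moves(
  deltas=[
    [0,0,0,0,0,0.89,1],
    [0.1,0.94,0,0,0,0,1],
    [0.1,0.94,0,0,0,0,1],
    [0.1,0.94,0,0,0,0,1],
    [0.1,0.94,0,0,0,0,1],
    [0.1,0.94,0,0,0,0,1],
    [0.1,0.94,0,0,0,0,1],
    [0.1,0.94,0,0,0,0,1],
  ],
)

```text
time: 9.1
tool_pos: [431.7, -181.5, 223.1]
tcp_rot: [-180.0, 0.1, -5.0]
ft_force: [-0.3, 0.3, -0.2]
finger_gap: 85.3
grip_force: 0.0
```

Emit:
apply_moves(
  deltas=[
    [0.1,0.94,0,0,0,0,1],
    [0.1,0.94,0,0,0,0,1],
    [0.1,0.94,0,0,0,0,1],
    [0.1,0.94,0,0,0,0,1],
    [0.1,0.94,0,0,0,0,1],
    [0,0,0,0,0,0,1],
    [0,0,0,0,0,0,1],
    [0,0,0,0,0,0,1],
  ],
)

```text
time: 10.1
tool_pos: [434.9, -321.6, 223.9]
tcp_rot: [-180.0, 0.0, -4.9]
ft_force: [0.4, 0.7, -0.4]
finger_gap: 85.5
grip_force: 0.0
```

Emit:
apply_moves(
  deltas=[
    [0,0.05,0.89,0,0,0,1],
    [0,0,0.89,0,0,0,1],
    [0,0,0.89,0,0,0,1],
    [0,0,0.89,0,0,0,1],
    [0,0,0.87,0,0,0,1],
    [0,0,0,0,0,0,0],
    [0,0,0,0,0,0,0],
    [0,0,0,0,0,0,0],
  ],
  grip_force=90,
)

```text
time: 11.1
tool_pos: [435.7, -324.7, 93.1]
tcp_rot: [179.9, -0.1, -5.0]
ft_force: [0.0, -0.1, -0.6]
finger_gap: 32.6
grip_force: 0.0
```

Emit:
apply_moves(
  deltas=[
    [0,0,0,0,0,0,0],
    [0,0,0,0,0,0,0],
    [0,0,0,0,0,0,0],
    [0,0,0,0,0,0,0],
  ],
)

```text
time: 11.6
tool_pos: [435.6, -324.7, 92.9]
tcp_rot: [179.9, -0.1, -5.0]
ft_force: [-0.9, 1.6, 6.6]
finger_gap: 12.1
grip_force: 88.7
```

Emit:
apply_moves(
  deltas=[
    [0,0,-0.3,0,0,0,0],
    [0,0,-0.6,0,0,0,0],
    [0,0,-0.8,0,0,0,0],
    [0,0,-0.9,0,0,0,0],
    [0,0,-0.9,0,0,0,0],
    [0,0,-0.7,0,0,0,0],
    [0,0,-0.4,0,0,-0.44,0],
    [0,0,0,0,0,-0.44,0],
  ],
)

```text
time: 12.6
tool_pos: [435.2, -324.4, 230.7]
tcp_rot: [179.9, -0.1, -0.8]
ft_force: [-0.3, 0.3, -3.5]
finger_gap: 12.2
grip_force: 87.8
```

Emit:
apply_moves(
  deltas=[
    [0.1,-0.3,0,0,0,0,0],
    [0.2,-0.5,0,0,0,0,0],
    [0.3,-0.7,0,0,0,0,0],
    [0.3,-0.8,0,0,0,0,0],
    [0.3,-0.8,0,0,0,0,0],
    [0.3,-0.8,0,0,0,0,0],
    [0.3,-0.8,0,0,0,0,0],
    [0.3,-0.8,0,0,0,0,0],
  ],
)

```text
time: 13.6
tool_pos: [500.5, -157.9, 228.5]
tcp_rot: [-180.0, 0.1, -0.9]
ft_force: [0.5, 0.5, -2.8]
finger_gap: 12.5
grip_force: 87.8
```

Emit:
apply_moves(
  deltas=[
    [0.3,-0.8,0,0,0,0,0],
    [0.3,-0.8,0,0,0,0,0],
    [0.3,-0.7,0,0,0,0,0],
    [0.3,-0.6,0,0,0,0,0],
    [0.2,-0.5,0,0,0,0,0],
    [0.1,-0.3,0,0,0,0,0],
    [0,0,0,0,0,0,0],
    [0,0,0,0,0,0,0],
  ],
)

```text
time: 14.6
tool_pos: [547.2, -50.4, 229.4]
tcp_rot: [180.0, 0.0, -1.0]
ft_force: [-0.4, -0.4, -2.1]
finger_gap: 12.4
grip_force: 87.8
```

```bash
python3 - <<'E'
from h import *
s=snapshot('side'); print(sense()['tool_pos'],sense()['tcp_rot'],sense()['ft_force'])
b=cv2.resize(s[100:300,250:450],None,fx=2.9,fy=2.9,interpolation=cv2.INTER_CUBIC)
cv2.imwrite('pics/s4.png',b[:,:,::-1])
E
```

```text
[547.19160675 -50.47026022 229.39511838] [ 1.79987126e+02  5.80818635e-03 -9.90764765e-01] [-1.58425405  0.44612316 -3.03240549]
```

View pics/s4.png

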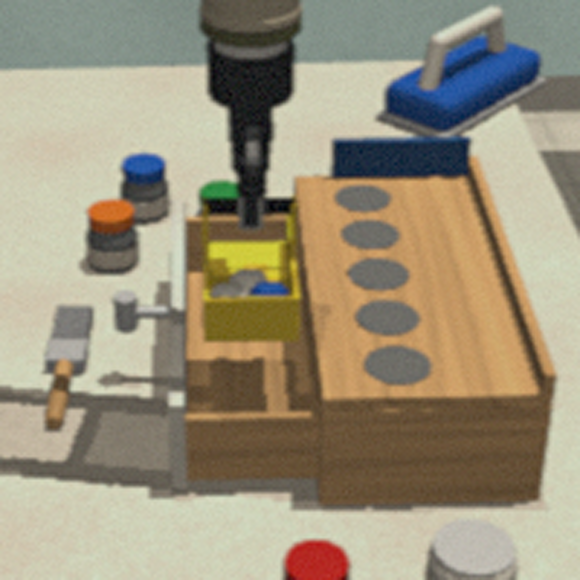

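The tote hangs level over the drawer opening with its tablets. I'll tip it now.

Emit:
apply_moves(
  deltas=[
    [0,0,0.1,-0.5,0,0,0],
    [0,0,0.1,-0.95,0,0,0],
    [0,0,0,-0.95,0,0,0],
    [0,0,0,-0.95,0,0,0],
    [0,0,0,-0.95,0,0,0],
    [0,0,0,-0.95,0,0,0],
    [0,0,0,-0.95,0,0,0],
    [0,0,0,-0.95,0,0,0],
  ],
)

```text
time: 15.65
tool_pos: [547.5, -50.5, 223.9]
tcp_rot: [147.1, -0.1, -1.0]
ft_force: [0.4, 0.0, -2.0]
finger_gap: 12.1
grip_force: 88.1
```

Emit:
apply_moves(
  deltas=[
    [0,0,0,-0.95,0,0,0],
    [0,0,0,-0.95,0,0,0],
    [0,0,0,-0.95,0,0,0],
    [0,0,0,-0.95,0,0,0],
    [0,0,0,-0.95,0,0,0],
    [0,0,0,-0.9,0,0,0],
    [0,0,0,0,0,0,0],
    [0,0,0,0,0,0,0],
  ],
)

```text
time: 16.65
tool_pos: [547.6, -50.2, 223.7]
tcp_rot: [121.4, -0.0, -1.0]
ft_force: [-0.4, 0.1, -0.9]
finger_gap: 12.5
grip_force: 88.1
```

Emit:
apply_moves(
  deltas=[
    [0,0,0,0,0,0,0],
    [0,0,0,0,0,0,0],
    [0,0,0,0,0,0,0],
    [0,0,0,0,0,0,0],
  ],
)

```text
time: 17.15
tool_pos: [547.4, -50.0, 223.5]
tcp_rot: [121.3, -0.0, -1.0]
ft_force: [0.1, -0.8, -2.0]
finger_gap: 12.5
grip_force: 88.1
```

```bash
python3 - <<'E'
from h import *
s=snapshot('side'); print(sense()['tool_pos'],sense()['tcp_rot'],sense()['ft_force'])
b=cv2.resize(s[120:320,250:450],None,fx=2.9,fy=2.9,interpolation=cv2.INTER_CUBIC)
cv2.imwrite('pics/s5.png',b[:,:,::-1])
E
```

```text
[547.31835493 -50.0125134  223.4282504 ] [ 1.21336062e+02 -1.40407874e-04 -9.51654375e-01] [-0.47467744  0.47389728 -1.50509344]
```

View pics/s5.png

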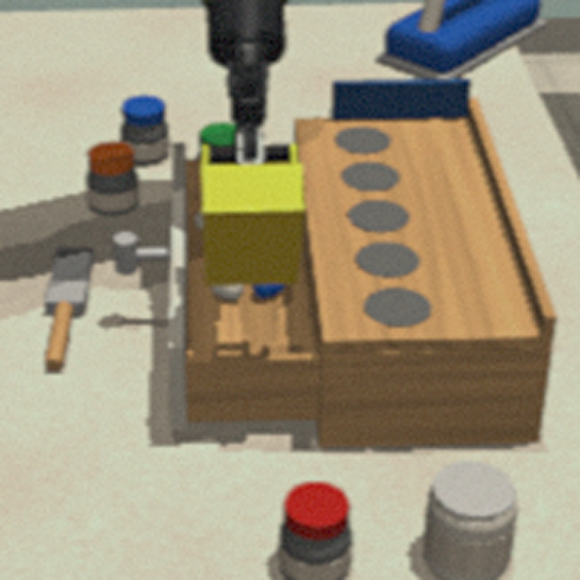

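Tablets (white and blue) are visible in the drawer below the tipped tote. The wrist force drop matches an empty tote. I'll level it and carry it back.

Emit:
apply_moves(
  deltas=[
    [0,0,0,0.95,0,0,0],
    [0,0,0,0.95,0,0,0],
    [0,0,0,0.95,0,0,0],
    [0,0,0,0.95,0,0,0],
    [0,0,0,0.95,0,0,0],
    [0,0,0,0.95,0,0,0],
    [0,0,0,0.95,0,0,0],
    [0,0,0,0.95,0,0,0],
  ],
)

```text
time: 18.2
tool_pos: [547.2, -50.0, 223.5]
tcp_rot: [156.3, 0.0, -0.9]
ft_force: [0.2, -1.1, -2.0]
finger_gap: 12.6
grip_force: 88.1
```

Emit:
apply_moves(
  deltas=[
    [0,0,0,0.95,0,0,0],
    [0,0,0,0.95,0,0,0],
    [0,0,0,0.95,0,0,0],
    [0,0,0,0.95,0,0,0],
    [0,0,0,0.4,0,0,0],
    [0,0,0,0,0,0,0],
    [-0.355,0.92,0,0,0,0,0],
    [-0.355,0.92,0,0,0,0,0],
  ],
)

```text
time: 19.2
tool_pos: [524.7, -104.6, 227.5]
tcp_rot: [175.3, 0.1, -0.9]
ft_force: [0.2, 0.7, -1.8]
finger_gap: 12.3
grip_force: 88.1
```

Emit:
apply_moves(
  deltas=[
    [-0.355,0.92,0,0,0,0,0],
    [-0.355,0.92,0,0,0,0,0],
    [-0.355,0.92,0,0,0,0,0],
    [-0.355,0.92,0,0,0,0,0],
    [-0.355,0.92,0,0,0,0,0],
    [-0.355,0.92,0,0,0,0,0],
    [-0.355,0.92,0,0,0,0,0],
    [-0.355,0.92,0,0,0,0,0],
  ],
)

```text
time: 20.2
tool_pos: [436.0, -323.6, 245.3]
tcp_rot: [175.4, 0.1, -0.9]
ft_force: [-0.4, 0.9, -1.3]
finger_gap: 12.2
grip_force: 88.1
```

```bash
python3 - <<'E'
from h import *
s,t=snapshot('side'),snapshot('top'); print(sense()['tool_pos'],sense()['tcp_rot'],sense()['ft_force'])
b=cv2.resize(s[120:250,280:450],None,fx=3.5,fy=3.5,interpolation=cv2.INTER_CUBIC)
a=cv2.resize(t[170:250,220:410],None,fx=3.13,fy=3.13,interpolation=cv2.INTER_CUBIC)[:,:595]
m=np.vstack([b[:345],a[:250]]) if a.shape[1]==b.shape[1] else b
print(a.shape,b.shape,m.shape)
cv2.imwrite('pics/s6.png',m[:,:,::-1])
E
```

```text
[ 435.32072296 -325.12694704  245.48097634] [ 1.75309922e+02  7.94831088e-02 -1.05283062e+00] [-0.60143962  1.2137576  -1.45889684]
(250, 595, 3) (455, 595, 3) (595, 595, 3)
```

View pics/s6.png

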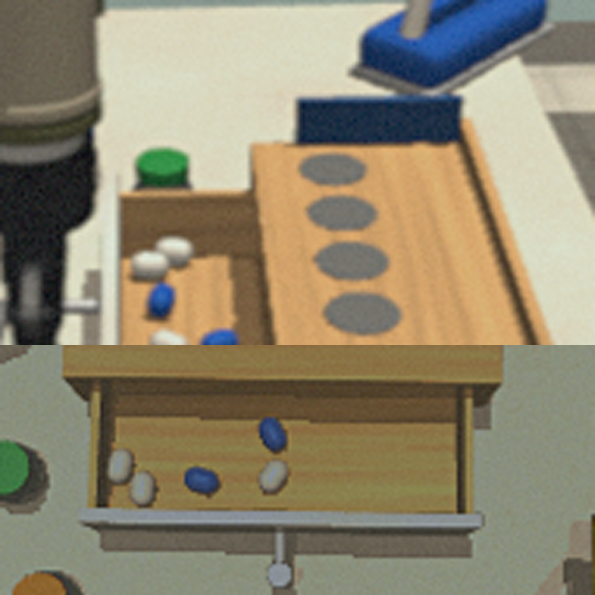

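All five tablets lie in the drawer. The tote is still tilted 4.7°, so I'll level it and set it down.

Emit:
apply_moves(
  deltas=[
    [0,0,0,0.98,0,0,0],
    [0,0,0.85,0,0,0,0],
    [0,0,0.85,0,0,0,0],
    [0,0,0.85,0,0,0,0],
    [0,0,0.85,0,0,0,0],
    [0,0,0.85,0,0,0,0],
    [0,0,0.65,0,0,0,0],
    [0,0,0,0,0,0,0],
  ],
)

```text
time: 21.3
tool_pos: [435.4, -322.0, 96.5]
tcp_rot: [-180.0, 0.2, -0.9]
ft_force: [0.3, -0.2, -1.7]
finger_gap: 12.3
grip_force: 88.1
```

Emit:
apply_moves(
  deltas=[
    [0,0,0,0,0,0,0],
    [0,0,0,0,0,0,0],
  ],
)

```text
time: 21.55
tool_pos: [437.1, -324.2, 99.9]
tcp_rot: [179.8, -0.1, -0.9]
ft_force: [-0.4, -0.1, -1.4]
finger_gap: 12.1
grip_force: 88.1
```

Emit:
apply_moves(
  deltas=[
    [0,0,0.12,0,0,0,0],
    [0,0,0.12,0,0,0,0],
    [0,0,0,0,0,0,0],
    [0,0,0,0,0,0,0],
  ],
)

```text
time: 22.05
tool_pos: [436.8, -324.2, 92.9]
tcp_rot: [179.8, -0.1, -1.0]
ft_force: [-3.5, 2.6, 9.9]
finger_gap: 12.1
grip_force: 89.8
```

Emit:
apply_moves(
  deltas=[
    [0,0,0,0,0,0,0.6],
    [0,0,0,0,0,0,1],
    [0,0,0,0,0,0,1],
    [0,0,-0.7,0,0,0,1],
    [0,0,-0.9,0,0,0,1],
    [0,0,-0.9,0,0,0,1],
    [0,0,-0.9,0,0,0,1],
    [0,0,-0.9,0,0,0,1],
  ],
)

```text
time: 23.05
tool_pos: [436.2, -323.2, 220.9]
tcp_rot: [179.9, 0.0, -1.0]
ft_force: [0.3, 0.2, 0.1]
finger_gap: 85.7
grip_force: 0.0
```

Emit:
apply_moves(
  deltas=[
    [-0.03,-0.95,0,0,0,0,1],
    [-0.03,-0.95,0,0,0,0,1],
    [-0.03,-0.95,0,0,0,0,1],
    [-0.03,-0.95,0,0,0,0,1],
    [-0.03,-0.95,0,0,0,0,1],
    [-0.03,-0.95,0,0,0,0,1],
    [-0.03,-0.95,0,0,0,0,1],
    [-0.03,-0.95,0,0,0,0,1],
  ],
)

```text
time: 24.05
tool_pos: [432.7, -94.3, 219.8]
tcp_rot: [179.9, -0.0, -1.0]
ft_force: [0.2, -0.5, 0.6]
finger_gap: 85.6
grip_force: 0.0
```

Emit:
apply_moves(
  deltas=[
    [-0.03,-0.95,0,0,0,0,1],
    [-0.03,-0.95,0,0,0,0,1],
    [-0.03,-0.95,0,0,0,0,1],
    [-0.03,-0.91,0,0,0,0,1],
    [0,0,0.9,0,0,0,1],
    [0,0,0.9,0,0,0,1],
    [0,0,0,0,0,0,1],
    [0,0,0,0,0,0,1],
  ],
)

```text
time: 25.05
tool_pos: [431.5, 17.4, 166.7]
tcp_rot: [179.9, -0.0, -1.0]
ft_force: [0.5, -0.1, 0.8]
finger_gap: 85.4
grip_force: 0.0
```

Emit:
apply_moves(
  deltas=[
    [-0.05,0,0.95,0,0,0,1],
    [0,0,0.95,0,0,0,1],
    [0,0,0.9,0,0,0,1],
    [0,0,0,0,0,0,0],
    [0,0,0,0,0,0,0],
    [0,0,0,0,0,0,0],
    [0,0,0,0,0,0,0],
    [0,0,0,0,0,0,0],
  ],
  grip_force=50,
)

```text
time: 26.05
tool_pos: [431.0, 17.4, 83.5]
tcp_rot: [179.9, -0.2, -1.0]
ft_force: [-0.6, 0.5, 5.8]
finger_gap: 22.6
grip_force: 48.7
```

Emit:
apply_moves(
  deltas=[
    [0.3,0,0,0,0,0,0],
    [0.6,0,0,0,0,0,0],
    [0.7,0,0,0,0,0,0],
    [0.7,0,0,0,0,0,0],
    [0.7,0,0,0,0,0,0],
    [0.7,0,0,0,0,0,0],
    [0.6,0,0,0,0,0,0],
    [0.2,0,0,0,0,0,0],
  ],
)

```text
time: 27.05
tool_pos: [564.8, 15.2, 83.4]
tcp_rot: [179.9, 0.1, -0.9]
ft_force: [-26.9, 0.4, 29.0]
finger_gap: 22.5
grip_force: 53.9
```

Emit:
apply_moves(
  deltas=[
    [0.1,0,0,0,0,0,0],
    [0,0,0,0,0,0,0],
    [0,0,0,0,0,0,0],
  ],
)

```text
time: 27.42
tool_pos: [564.8, 15.2, 83.4]
tcp_rot: [179.9, 0.4, -0.9]
ft_force: [-24.7, -0.1, 25.9]
finger_gap: 22.5
grip_force: 54.0
```

The drawer is shut. I'll release, rise, and re-measure the jars.

Emit:
apply_moves(
  deltas=[
    [-0.1,0,0,0,0,0,0.6],
    [0,0,0,0,0,0,1],
    [0,0,0,0,0,0,1],
    [0,0,-0.7,0,0,0,1],
    [0,0,-0.9,0,0,0,1],
    [0,0,-0.9,0,0,0,1],
    [0,0,-0.9,0,0,0,1],
    [0,0,-0.9,0,0,0,1],
  ],
)

```text
time: 28.42
tool_pos: [564.7, 15.3, 211.5]
tcp_rot: [179.9, -0.0, -1.0]
ft_force: [1.1, 0.2, -0.3]
finger_gap: 85.4
grip_force: 0.0
```

```bash
cat >> h.py <<'E'
HS['blue']=[((98,120,35),(125,255,255))]; HS['orange']=[((5,140,50),(19,255,255))]
DISC=[np.array([680.4-1.15*i,163.7-77.07*i]) for i in range(5)]
def jars(z=68):
    t=snapshot('top')
    for k in('red','green','blue','orange'):
        for c,s in blobs(t,k,100):
            p=plane('top',*c,z)
            if s[4]<330 and 130<p[0]<760 and abs(p[1])<420 and 12<s[2]<22 and 12<s[3]<22: print(k,c,s[2:],p[:2].round(1))
E
python3 - <<'E'
from h import *
jars(); s=sense(); print(s['tool_pos'],s['tcp_rot'],s['ft_force'],s['joint_pos'])
E
```

```text
red [425.1, 191.0] [17, 17, 215] [ 587.1 -335.9]
green [220.1, 208.9] [17, 16, 190] [533.2 284.1]
blue [194.0, 239.0] [17, 17, 232] [443.3 358. ]
orange [232.1, 251.3] [17, 18, 245] [406.8 244.1]
[566.57961389  15.25932683 216.02466976] [179.89492032  -0.33228502  -0.94843746] [ 1.11493555 -0.14158303  3.45776341] [-3.58435296e+00  2.90430953e+00  9.31798817e+01 -9.02532192e-02
  8.35790508e+01  8.73742189e+01]
```

Emit:
apply_moves(
  deltas=[
    [0,0,-0.3,0,0,-0.98,1],
    [0,0,0,0,0,-0.98,1],
    [0,0,0,0,0,-0.98,1],
    [0,0,0,0,0,-0.98,1],
    [0,0,0,0,0,-0.98,1],
    [0,0,0,0,0,-0.98,1],
    [0,0,0,0,0,-0.98,1],
    [0,0,0,0,0,-0.98,1],
  ],
)

```text
time: 29.48
tool_pos: [564.7, 15.3, 219.3]
tcp_rot: [179.9, 0.1, 35.1]
ft_force: [0.0, -0.1, -1.1]
finger_gap: 85.3
grip_force: 0.0
```

Emit:
apply_moves(
  deltas=[
    [0,0,0,0,0,-0.98,1],
    [0,0,0,0,0,-0.98,1],
    [0,0,0,0,0,-0.98,1],
    [0,0,0,0,0,-0.98,1],
    [0,0,0,0,0,-0.98,1],
    [0,0,0,0,0,-0.98,1],
    [0,0,0,0,0,-0.98,1],
    [0,0,0,0,0,-0.98,1],
  ],
)

```text
time: 30.48
tool_pos: [564.7, 15.4, 219.3]
tcp_rot: [180.0, 0.1, 71.1]
ft_force: [1.1, 0.5, -0.2]
finger_gap: 85.0
grip_force: 0.0
```

Emit:
apply_moves(
  deltas=[
    [0,0,0,0,0,-0.98,1],
    [0,0,0,0,0,-0.98,1],
    [0,0,0,0,0,-0.98,1],
    [0,0,0,0,0,-0.98,1],
    [0.89,-0.12,0,0,0,0,1],
    [0.89,-0.12,0,0,0,0,1],
    [0.89,-0.12,0,0,0,0,1],
    [0.89,-0.12,0,0,0,0,1],
  ],
)

```text
time: 31.48
tool_pos: [552.3, 123.2, 219.2]
tcp_rot: [180.0, 0.1, 88.9]
ft_force: [0.4, 0.4, -0.4]
finger_gap: 85.7
grip_force: 0.0
```

Emit:
apply_moves(
  deltas=[
    [0.89,-0.12,0,0,0,0,1],
    [0.89,-0.12,0,0,0,0,1],
    [0.89,-0.12,0,0,0,0,1],
    [0.89,-0.12,0,0,0,0,1],
    [0.89,-0.12,0,0,0,0,1],
    [0.89,-0.12,0,0,0,0,1],
    [0,0,0,0,0,0,1],
    [0,0,0,0,0,0,1],
  ],
)

```text
time: 32.48
tool_pos: [533.9, 282.6, 219.0]
tcp_rot: [-180.0, 0.1, 88.9]
ft_force: [-0.6, -0.1, 0.5]
finger_gap: 85.3
grip_force: 0.0
```

Emit:
apply_moves(
  deltas=[
    [0.05,0,0.95,0,0,0,1],
    [0,0,0.95,0,0,0,1],
    [0,0,0.95,0,0,0,1],
    [0,0,0.95,0,0,0,1],
    [0,0,0.95,0,0,0,1],
    [0,0,0.95,0,0,0,1],
    [0,0,0.72,0,0,0,1],
    [0,0,0,0,0,0,1],
  ],
)

```text
time: 33.48
tool_pos: [532.4, 282.9, 24.6]
tcp_rot: [-179.8, 0.2, 88.8]
ft_force: [0.2, 0.2, 0.8]
finger_gap: 85.7
grip_force: 0.0
```

Emit:
apply_moves(
  deltas=[
    [0,0,0,0,0,0,0],
    [0,0,0,0,0,0,0],
    [0,0,0,0,0,0,0],
    [0,0,0,0,0,0,0],
    [0,0,0,0,0,0,0],
  ],
)

```text
time: 34.1
tool_pos: [535.2, 284.8, 28.7]
tcp_rot: [179.8, 0.0, 88.9]
ft_force: [-0.5, -0.4, 6.8]
finger_gap: 58.0
grip_force: 55.0
```

Emit:
apply_moves(
  deltas=[
    [0,0,-0.5,0,0,0,0],
    [0,0,-0.95,0,0,0,0],
    [0,0,-0.95,0,0,0,0],
    [0,0,-0.95,0,0,0,0],
    [0,0,-0.95,0,0,0,0],
    [0,0,-0.95,0,0,0,0],
    [0,0,-0.95,0,0,0,0],
    [0,0,0,0,0,0,0],
  ],
)

```text
time: 35.1
tool_pos: [535.4, 285.2, 216.4]
tcp_rot: [179.7, -0.1, 88.9]
ft_force: [0.0, 0.5, -2.7]
finger_gap: 57.8
grip_force: 54.4
```

Emit:
apply_moves(
  deltas=[
    [-0.5,0.6,0,0,0,0,0],
    [-0.7,0.9,0,0,0,0,0],
    [-0.7,0.9,0,0,0,0,0],
    [-0.7,0.9,0,0,0,0,0],
    [-0.7,0.9,0,0,0,0,0],
    [-0.64,0.72,0,0,0,0,0],
    [0,0,0,0,0,0,0],
    [0,0,0,0,0,0,0],
  ],
)

```text
time: 36.1
tool_pos: [678.5, 163.0, 211.0]
tcp_rot: [-179.8, 0.1, 88.9]
ft_force: [0.4, -0.2, -2.2]
finger_gap: 58.1
grip_force: 54.5
```

Emit:
apply_moves(
  deltas=[
    [0,0,0.5,0,0,0,0],
    [0,0,0.5,0,0,0,0],
    [0,0,0.5,0,0,0,0],
    [0,0,0,0,0,0,0],
    [0,0,0,0,0,0,0],
  ],
)

```text
time: 36.72
tool_pos: [679.2, 163.5, 168.1]
tcp_rot: [180.0, 0.1, 88.9]
ft_force: [0.4, 1.0, -0.7]
finger_gap: 57.6
grip_force: 54.4
```

Emit:
apply_moves(
  deltas=[
    [0.02,0.03,0.3,0,0,0,0],
    [0,0,0.29,0,0,0,0],
    [0,0,0,0,0,0,0],
    [0,0,0,0,0,0,0],
  ],
)

```text
time: 37.22
tool_pos: [679.9, 163.9, 149.9]
tcp_rot: [-180.0, 0.1, 88.9]
ft_force: [0.2, 1.0, -1.4]
finger_gap: 57.8
grip_force: 54.5
```

Emit:
apply_moves(
  deltas=[
    [0,0,0.05,0,0,0,0],
    [0,0,0,0,0,0,0],
    [0,0,0,0,0,0,0.7],
    [0,0,0,0,0,0,1],
    [0,0,0,0,0,0,1],
    [0,0,-0.6,0,0,0,1],
    [0,0,-0.9,0,0,0,1],
    [0,0,-0.9,0,0,0,1],
  ],
)

```text
time: 38.22
tool_pos: [680.3, 164.1, 223.0]
tcp_rot: [179.9, 0.1, 88.9]
ft_force: [0.5, -0.8, 0.0]
finger_gap: 84.9
grip_force: 0.0
```

Emit:
apply_moves(
  deltas=[
    [0.25,-0.92,0,0,0,0,1],
    [0.25,-0.92,0,0,0,0,1],
    [0.25,-0.92,0,0,0,0,1],
    [0.25,-0.92,0,0,0,0,1],
    [0.25,-0.92,0,0,0,0,1],
    [0.25,-0.92,0,0,0,0,1],
    [0.25,-0.92,0,0,0,0,1],
    [0.25,-0.92,0,0,0,0,1],
  ],
)

```text
time: 39.22
tool_pos: [460.0, 228.7, 222.4]
tcp_rot: [179.9, 0.0, 88.9]
ft_force: [0.8, 0.1, -0.3]
finger_gap: 85.1
grip_force: 0.0
```

```bash
python3 - <<'E'
from h import *
s=sense(); print(s['tool_pos'],s['tcp_rot'])
print('shelf');jars(188);print('counter');jars()
E
```

```text
[460.00051894 228.72556898 222.35570774] [1.79885580e+02 4.23069222e-02 8.88850931e+01]
shelf
red [425.0, 190.9] [17, 17, 217] [ 565.8 -299.6]
green [255.3, 149.7] [19, 18, 249] [681.6 163.6]
counter
red [425.1, 191.0] [17, 17, 211] [ 587.1 -335.9]
green [255.5, 149.7] [18, 18, 252] [716.9 182. ]
```

Green sits on disc 0, within about 2 mm.

Emit:
apply_moves(
  deltas=[
    [0.24,-0.89,0,0,0,0,1],
    [0.24,-0.89,0,0,0,0,1],
    [0,0,0.9,0,0,0,1],
    [0,0,0.9,0,0,0,1],
    [0,0,0.9,0,0,0,1],
    [0,0,0.9,0,0,0,1],
    [0,0,0,0,0,0,1],
    [0,0,0,0,0,0,1],
  ],
)

```text
time: 40.33
tool_pos: [408.5, 243.9, 114.2]
tcp_rot: [179.9, 0.0, 88.9]
ft_force: [0.4, 0.2, 0.8]
finger_gap: 85.3
grip_force: 0.0
```

```bash
python3 - <<'E'
from h import *
s=sense(); print(s['tool_pos'],s['tcp_rot'])
im=snapshot('side'); print([b for b in blobs(im,'orange',40)if b[0][0]<320]); print([b for b in blobs(im,'blue',40)if b[0][0]<320])
E
```

```text
[408.4660245  243.90142124 114.23497624] [1.79896054e+02 4.53964326e-02 8.88787180e+01]
[([60.4, 95.0], [16, 0, 84, 194, 3490]), ([126.2, 54.5], [113, 27, 26, 67, 288]), ([19.7, 146.8], [0, 65, 50, 141, 1675]), ([288.3, 174.3], [281, 169, 15, 12, 142])]
[([298.4, 158.3], [293, 153, 13, 11, 91]), ([4.4, 381.0], [0, 359, 13, 41, 260])]
```

Emit:
apply_moves(
  deltas=[
    [0,-0.04,0.8,0,0,0,1],
    [0,0,0.8,0,0,0,1],
    [0,0,0.8,0,0,0,1],
    [0,0,0.5,0,0,0,1],
    [0,0,0,0,0,0,0],
    [0,0,0,0,0,0,0],
    [0,0,0,0,0,0,0],
    [0,0,0,0,0,0,0],
  ],
)

```text
time: 41.38
tool_pos: [407.2, 244.0, 26.9]
tcp_rot: [179.9, 0.0, 88.9]
ft_force: [-1.0, 0.1, 5.5]
finger_gap: 58.4
grip_force: 54.6
```

Emit:
apply_moves(
  deltas=[
    [0,0,0,0,0,0,0],
    [0,0,0,0,0,0,0],
  ],
)

```text
time: 41.62
tool_pos: [407.2, 244.0, 26.9]
tcp_rot: [179.9, 0.0, 88.9]
ft_force: [-0.5, 0.1, 5.8]
finger_gap: 58.2
grip_force: 54.6
```

Emit:
apply_moves(
  deltas=[
    [0,0,-0.6,0,0,0,0],
    [0,0,-0.98,0,0,0,0],
    [0,0,-0.98,0,0,0,0],
    [0,0,-0.98,0,0,0,0],
    [0,0,-0.98,0,0,0,0],
    [0,0,-0.98,0,0,0,0],
    [0,0,-0.98,0,0,0,0],
    [-0.3,0.5,-0.3,0,0,0,0],
  ],
)

```text
time: 42.62
tool_pos: [421.8, 235.1, 231.2]
tcp_rot: [179.8, -0.0, 89.0]
ft_force: [0.7, -0.8, -2.7]
finger_gap: 58.3
grip_force: 54.7
```

Emit:
apply_moves(
  deltas=[
    [-0.53,0.93,0,0,0,0,0],
    [-0.53,0.93,0,0,0,0,0],
    [-0.53,0.93,0,0,0,0,0],
    [-0.53,0.93,0,0,0,0,0],
    [-0.53,0.93,0,0,0,0,0],
    [-0.53,0.93,0,0,0,0,0],
    [-0.53,0.93,0,0,0,0,0],
    [-0.53,0.93,0,0,0,0,0],
  ],
)

```text
time: 43.62
tool_pos: [642.4, 101.3, 227.3]
tcp_rot: [-179.9, 0.1, 88.9]
ft_force: [-0.3, 0.7, -2.4]
finger_gap: 57.9
grip_force: 54.7
```

Emit:
apply_moves(
  deltas=[
    [-0.3,0.7,0,0,0,0,0],
    [-0.23,0.53,0,0,0,0,0],
    [0,0,0,0,0,0,0],
    [0,0,0.5,0,0,0,0],
    [0,0,0.5,0,0,0,0],
    [0,0,0.5,0,0,0,0],
    [0,0,0,0,0,0,0],
    [0,0,0,0,0,0,0],
  ],
)

```text
time: 44.62
tool_pos: [678.3, 86.5, 184.5]
tcp_rot: [180.0, 0.1, 88.9]
ft_force: [-0.2, 0.6, -2.1]
finger_gap: 58.3
grip_force: 54.6
```

Emit:
apply_moves(
  deltas=[
    [0,0.03,0.5,0,0,0,0],
    [0,0,0.5,0,0,0,0],
    [0,0,0.24,0,0,0,0],
    [0,0,0,0,0,0,0],
    [0,0,0,0,0,0,0],
  ],
)

```text
time: 45.25
tool_pos: [679.0, 86.2, 147.0]
tcp_rot: [-180.0, 0.1, 88.9]
ft_force: [-1.9, 0.1, 3.1]
finger_gap: 57.9
grip_force: 55.2
```

Emit:
apply_moves(
  deltas=[
    [0,0,0,0,0,0,0.7],
    [0,0,0,0,0,0,1],
    [0,0,0,0,0,0,1],
    [0,0,-0.7,0,0,0,1],
    [0,0,-0.95,0,0,0,1],
    [0,0,-0.95,0,0,0,1],
    [0,0,0,0,0,0,1],
    [0.89,-0.8,0,0,0,0,1],
  ],
)

```text
time: 46.25
tool_pos: [656.6, 112.1, 225.7]
tcp_rot: [179.9, 0.1, 88.7]
ft_force: [0.2, -1.1, -0.8]
finger_gap: 85.7
grip_force: 0.0
```

Emit:
apply_moves(
  deltas=[
    [0.89,-0.8,0,0,0,0,1],
    [0.89,-0.8,0,0,0,0,1],
    [0.89,-0.8,0,0,0,0,1],
    [0.89,-0.8,0,0,0,0,1],
    [0.89,-0.8,0,0,0,0,1],
    [0.89,-0.8,0,0,0,0,1],
    [0,0,0,0,0,0,1],
    [0,0,0,0,0,0,1],
  ],
)

```text
time: 47.25
tool_pos: [514.9, 276.3, 224.7]
tcp_rot: [180.0, 0.1, 88.9]
ft_force: [0.1, -0.5, 1.0]
finger_gap: 85.2
grip_force: 0.0
```

```bash
python3 - <<'E'
from h import *
s=sense(); print(s['tool_pos'],s['tcp_rot'])
print('shelf');jars(188);print('counter');jars()
im=snapshot('side'); print([b for b in blobs(im,'blue',40)if b[0][0]<320])
E
```

```text
[514.91272001 276.26261676 224.71275432] [1.79986835e+02 1.10639253e-01 8.89145150e+01]
shelf
red [425.0, 191.0] [17, 17, 218] [ 565.5 -299.6]
green [255.4, 149.7] [19, 18, 240] [681.6 163.4]
orange [283.1, 150.0] [19, 19, 296] [680.7  87.1]
counter
red [425.0, 190.9] [17, 17, 217] [ 587.4 -335.6]
green [255.5, 149.7] [19, 18, 253] [716.9 182. ]
orange [283.1, 150.0] [20, 19, 296] [715.9  97.1]
[([299.2, 158.1], [293, 154, 13, 10, 111]), ([4.3, 381.3], [0, 358, 13, 42, 268])]
```

Emit:
apply_moves(
  deltas=[
    [0.89,-0.81,0,0,0,0,1],
    [0.89,-0.81,0,0,0,0,1],
    [0.89,-0.81,0,0,0,0,1],
    [0,0,0.95,0,0,0,1],
    [0,0,0.95,0,0,0,1],
    [0,0,0.95,0,0,0,1],
    [0,0,0,0,0,0,1],
    [0,0,0,0,0,0,1],
  ],
)

```text
time: 48.4
tool_pos: [444.3, 357.8, 140.2]
tcp_rot: [179.9, 0.1, 88.8]
ft_force: [0.5, -0.1, -0.4]
finger_gap: 85.6
grip_force: 0.0
```

Emit:
apply_moves(
  deltas=[
    [0,0,0.95,0,0,0,1],
    [0,0,0.95,0,0,0,1],
    [0,0,0.95,0,0,0,1],
    [0,0,0.8,0,0,0,1],
    [0,0,0,0,0,0,1],
  ],
)

```text
time: 49.02
tool_pos: [443.1, 357.2, 29.2]
tcp_rot: [-179.9, 0.1, 88.9]
ft_force: [0.8, -0.2, 0.4]
finger_gap: 85.4
grip_force: 0.0
```

Emit:
apply_moves(
  deltas=[
    [0,0,0,0,0,0,0],
    [0,0,0,0,0,0,0],
    [0,0,0,0,0,0,0],
    [0,0,0,0,0,0,0],
    [0,0,0,0,0,0,0],
  ],
)

```text
time: 49.65
tool_pos: [444.9, 358.7, 32.2]
tcp_rot: [179.8, -0.0, 88.9]
ft_force: [-2.2, -1.4, 6.5]
finger_gap: 57.8
grip_force: 54.4
```

Emit:
apply_moves(
  deltas=[
    [0,0,-0.6,0,0,0,0],
    [0,0,-0.98,0,0,0,0],
    [0,0,-0.98,0,0,0,0],
    [0,0,-0.98,0,0,0,0],
    [0,0,-0.98,0,0,0,0],
    [0,0,-0.98,0,0,0,0],
    [0,0,-0.98,0,0,0,0],
    [-0.5,0.4,-0.4,0,0,0,0],
  ],
)

```text
time: 50.65
tool_pos: [455.8, 343.7, 239.9]
tcp_rot: [179.8, -0.1, 89.0]
ft_force: [-0.2, -0.3, -2.4]
finger_gap: 57.6
grip_force: 54.9
```

Emit:
apply_moves(
  deltas=[
    [-0.88,0.61,0,0,0,0,0],
    [-0.88,0.61,0,0,0,0,0],
    [-0.88,0.61,0,0,0,0,0],
    [-0.88,0.61,0,0,0,0,0],
    [-0.88,0.61,0,0,0,0,0],
    [-0.88,0.61,0,0,0,0,0],
    [-0.88,0.61,0,0,0,0,0],
    [-0.88,0.61,0,0,0,0,0],
  ],
)

```text
time: 51.65
tool_pos: [597.8, 126.7, 236.3]
tcp_rot: [-180.0, 0.1, 88.9]
ft_force: [0.8, -0.4, -2.7]
finger_gap: 58.0
grip_force: 54.9
```

Emit:
apply_moves(
  deltas=[
    [-0.88,0.61,0,0,0,0,0],
    [-0.88,0.61,0,0,0,0,0],
    [-0.88,0.61,0,0,0,0,0],
    [-0.8,0.5,0,0,0,0,0],
    [-0.5,0.39,0,0,0,0,0],
    [0,0,0,0,0,0,0],
    [0,0,0,0,0,0,0],
  ],
)

```text
time: 52.52
tool_pos: [676.4, 9.5, 236.4]
tcp_rot: [-180.0, 0.1, 88.9]
ft_force: [-0.3, -0.3, -2.8]
finger_gap: 57.5
grip_force: 54.9
```

Emit:
apply_moves(
  deltas=[
    [0,0.03,0.7,0,0,0,0],
    [0,0,0.7,0,0,0,0],
    [0,0,0.7,0,0,0,0],
    [0,0,0.4,0,0,0,0],
    [0,0,0.2,0,0,0,0],
    [0,0,0,0,0,0,0],
    [0,0,0,0,0,0,0],
  ],
)

```text
time: 53.4
tool_pos: [678.3, 8.8, 156.6]
tcp_rot: [179.9, 0.1, 88.9]
ft_force: [0.3, 0.8, -3.6]
finger_gap: 57.7
grip_force: 54.8
```

Emit:
apply_moves(
  deltas=[
    [0,0,0.17,0,0,0,0],
    [0,0,0,0,0,0,0],
    [0,0,0,0,0,0,0.7],
    [0,0,0,0,0,0,1],
    [0,0,0,0,0,0,1],
    [0,0,-0.7,0,0,0,1],
    [0,0,-0.9,0,0,0,1],
    [0,0,-0.8,0,0,0,1],
  ],
)

```text
time: 54.4
tool_pos: [678.1, 9.0, 225.3]
tcp_rot: [179.9, 0.1, 88.9]
ft_force: [-0.4, -1.1, -0.4]
finger_gap: 85.3
grip_force: 0.0
```

Emit:
apply_moves(
  deltas=[
    [-0.89,-0.22,0,0,0,0,1],
    [-0.89,-0.22,0,0,0,0,1],
    [-0.89,-0.22,0,0,0,0,1],
    [-0.89,-0.22,0,0,0,0,1],
    [-0.89,-0.22,0,0,0,0,1],
    [-0.89,-0.22,0,0,0,0,1],
    [-0.89,-0.22,0,0,0,0,1],
    [-0.89,-0.22,0,0,0,0,1],
  ],
)

```text
time: 55.4
tool_pos: [620.8, -204.6, 224.8]
tcp_rot: [179.9, 0.1, 88.9]
ft_force: [-0.3, 0.5, 0.2]
finger_gap: 85.7
grip_force: 0.0
```

```bash
python3 - <<'E'
from h import *
s=sense(); print(s['tool_pos'],s['tcp_rot'])
print('shelf');jars(188);print('counter');jars()
E
```

```text
[ 620.83689302 -204.56531843  224.77566843] [1.79898265e+02 1.30213032e-01 8.88909454e+01]
shelf
red [423.4, 190.5] [14, 17, 175] [ 566.9 -295.3]
green [255.4, 149.8] [18, 18, 251] [681.3 163.4]
blue [306.2, 131.7] [19, 18, 251] [733.2  23.6]
orange [283.1, 150.0] [19, 19, 290] [680.7  87.1]
counter
red [424.3, 190.8] [16, 17, 206] [ 587.7 -333.5]
green [255.5, 149.6] [19, 18, 250] [717.2 182. ]
orange [283.1, 150.0] [20, 20, 294] [715.9  97.1]
```

Blue has been knocked from disc 2 to about (733,24), still upright. I'll pick red first and mend blue afterwards.

Emit:
apply_moves(
  deltas=[
    [-0.88,-0.21,0,0,0,0,1],
    [-0.88,-0.21,0,0,0,0,1],
    [-0.88,-0.21,0,0,0,0,1],
    [-0.88,-0.21,0,0,0,0,1],
    [-0.88,-0.21,0,0,0,0,1],
    [0,0,0.9,0,0,0,1],
    [0,0,0.9,0,0,0,1],
    [0,0,0,0,0,0,1],
  ],
)

```text
time: 56.5
tool_pos: [585.7, -333.6, 167.0]
tcp_rot: [-179.8, -0.1, 88.9]
ft_force: [-0.9, 0.5, 0.1]
finger_gap: 85.4
grip_force: 0.0
```

```bash
python3 - <<'E'
from h import *
s=sense(); print(s['tool_pos'],s['tcp_rot'])
im=snapshot('side'); print(blobs(im,'red',40)); print('shelf');jars(188)
E
```

```text
[ 585.66418557 -333.58578488  166.98990205] [-1.79791039e+02 -6.00051084e-02  8.89078035e+01]
[([358.6, 296.1], [349, 287, 20, 19, 327])]
shelf
green [255.3, 149.6] [18, 18, 239] [681.8 163.6]
blue [306.2, 131.6] [19, 18, 253] [733.5  23.6]
orange [283.1, 150.1] [19, 20, 294] [680.4  87.1]
```

Emit:
apply_moves(
  deltas=[
    [-0.05,0,0.95,0,0,0,1],
    [0,0,0.95,0,0,0,1],
    [0,0,0.95,0,0,0,1],
    [0,0,0.95,0,0,0,1],
    [0,0,0.85,0,0,0,1],
    [0,0,0,0,0,0,1],
    [0,0,0,0,0,0,0],
    [0,0,0,0,0,0,0],
  ],
)

```text
time: 57.6
tool_pos: [588.4, -337.9, 32.8]
tcp_rot: [179.8, 0.2, 88.9]
ft_force: [1.9, -1.0, -1.2]
finger_gap: 57.5
grip_force: 53.6
```

Emit:
apply_moves(
  deltas=[
    [0,0,0,0,0,0,0],
    [0,0,0,0,0,0,0],
    [0,0,0,0,0,0,0],
    [0,0,0,0,0,0,0],
  ],
)

```text
time: 58.1
tool_pos: [588.4, -337.8, 32.7]
tcp_rot: [179.8, 0.2, 88.9]
ft_force: [-0.8, -0.1, 6.6]
finger_gap: 57.7
grip_force: 54.5
```

Emit:
apply_moves(
  deltas=[
    [0,0,-0.6,0,0,0,0],
    [0,0,-0.98,0,0,0,0],
    [0,0,-0.98,0,0,0,0],
    [0,0,-0.98,0,0,0,0],
    [0,0,-0.98,0,0,0,0],
    [0,0,-0.98,0,0,0,0],
    [0,0,-0.98,0,0,0,0],
    [0.4,0.1,-0.4,0,0,0,0],
  ],
)

```text
time: 59.1
tool_pos: [590.5, -325.3, 239.7]
tcp_rot: [179.8, 0.2, 88.8]
ft_force: [0.0, -0.1, -2.3]
finger_gap: 57.7
grip_force: 54.3
```

Emit:
apply_moves(
  deltas=[
    [0.9,0.28,0,0,0,0,0],
    [0.9,0.28,0,0,0,0,0],
    [0.9,0.28,0,0,0,0,0],
    [0.9,0.28,0,0,0,0,0],
    [0.9,0.28,0,0,0,0,0],
    [0.9,0.28,0,0,0,0,0],
    [0.9,0.28,0,0,0,0,0],
    [0.9,0.28,0,0,0,0,0],
  ],
)

```text
time: 60.1
tool_pos: [661.0, -107.8, 235.0]
tcp_rot: [-179.9, 0.1, 88.9]
ft_force: [-0.1, 0.2, -2.1]
finger_gap: 57.6
grip_force: 54.2
```

Emit:
apply_moves(
  deltas=[
    [0.8,0.24,0,0,0,0,0],
    [0.6,0.2,0,0,0,0,0],
    [0,0,0,0,0,0,0],
    [0,0,0.5,0,0,0,0],
    [0,0,0.5,0,0,0,0],
    [0,0,0.5,0,0,0,0],
    [0,0,0,0,0,0,0],
    [0,0,0,0,0,0,0],
  ],
)

```text
time: 61.1
tool_pos: [675.3, -68.4, 190.5]
tcp_rot: [180.0, 0.1, 88.9]
ft_force: [-0.3, 0.5, -0.5]
finger_gap: 57.7
grip_force: 54.2
```

Emit:
apply_moves(
  deltas=[
    [-0.02,0.03,0.5,0,0,0,0],
    [0,0,0.5,0,0,0,0],
    [0,0,0.26,0,0,0,0],
    [0,0,0,0,0,0,0],
    [0,0,0,0,0,0,0],
  ],
)

```text
time: 61.72
tool_pos: [676.0, -68.7, 152.7]
tcp_rot: [-180.0, 0.1, 88.9]
ft_force: [-2.8, 0.3, 3.0]
finger_gap: 57.7
grip_force: 54.7
```

Emit:
apply_moves(
  deltas=[
    [0,0,0,0,0,0,0.7],
    [0,0,0,0,0,0,1],
    [0,0,0,0,0,0,1],
    [0,0,-0.7,0,0,0,1],
    [0,0,-0.95,0,0,0,1],
    [0,0,-0.95,0,0,0,1],
    [0,0,0,0,0,0,1],
    [0,0,0,0,0,0,1],
  ],
)

```text
time: 62.72
tool_pos: [676.2, -68.7, 231.1]
tcp_rot: [180.0, 0.1, 88.9]
ft_force: [0.4, 0.5, -0.3]
finger_gap: 85.2
grip_force: 0.0
```

Emit:
apply_moves(
  deltas=[
    [0.78,0.46,0,0,0,0,1],
    [0.78,0.46,0,0,0,0,1],
    [0.78,0.46,0,0,0,0,1],
    [0.78,0.46,0,0,0,0,1],
    [0,0,0,0,0,0,1],
    [0,0,0,0,0,0,1],
  ],
)

```text
time: 63.48
tool_pos: [732.5, 23.4, 229.2]
tcp_rot: [-179.9, 0.1, 88.9]
ft_force: [0.6, -0.2, -0.4]
finger_gap: 85.3
grip_force: 0.0
```

```bash
python3 - <<'E'
from h import *
s=sense(); print(s['tool_pos'],s['tcp_rot'])
jars(188)
im=snapshot('side'); print([b for b in blobs(im,'blue',40)if b[0][0]>320])
print(proj('side',[733,23.6,185]),proj('side',[676.9,-67.5,185]),blobs(im,'red',40))
b=cv2.resize(im[110:270,300:460],None,fx=3.5,fy=3.5,interpolation=cv2.INTER_CUBIC); cv2.imwrite('pics/s7.png',b[:,:,::-1])
E
```

```text
[732.47160253  23.4051975  229.21046495] [-1.79882092e+02  1.12372328e-01  8.88915526e+01]
[([427.9, 120.1], [418, 115, 18, 13, 109]), ([386.4, 131.8], [382, 127, 10, 11, 55]), ([420.9, 130.6], [418, 127, 8, 8, 40]), ([402.4, 140.4], [393, 137, 22, 8, 85]), ([399.4, 153.5], [388, 147, 23, 13, 260]), ([400.6, 173.1], [393, 167, 16, 13, 182])]
(np.float64(400.9399020840805), np.float64(170.5022617940156)) (np.float64(385.3435663691559), np.float64(187.84548711478516)) [([385.1, 190.2], [376, 183, 19, 15, 233])]
```

View pics/s7.png

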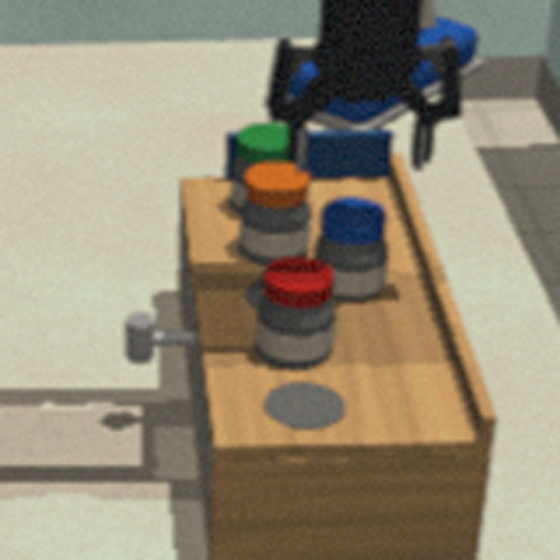

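Blue stands upright at crop (353,250), behind the gap. Red is on disc 3 and upright. I'll descend on blue.

Emit:
apply_moves(
  deltas=[
    [0,0.03,0.7,0,0,0,1],
    [0,0,0.7,0,0,0,1],
    [0,0,0.7,0,0,0,1],
    [0,0,0.5,0,0,0,1],
    [0,0,0,0,0,0,1],
    [0,0,0,0,0,0,0],
    [0,0,0,0,0,0,0],
    [0,0,0,0,0,0,0],
  ],
)

```text
time: 64.58
tool_pos: [735.0, 23.7, 154.5]
tcp_rot: [179.8, 0.1, 88.9]
ft_force: [-1.2, 0.4, 5.7]
finger_gap: 57.2
grip_force: 54.9
```

Emit:
apply_moves(
  deltas=[
    [0,0,0,0,0,0,0],
    [0,0,0,0,0,0,0],
    [0,0,0,0,0,0,0],
  ],
)

```text
time: 64.95
tool_pos: [735.0, 23.7, 154.5]
tcp_rot: [179.8, 0.1, 88.9]
ft_force: [-0.4, 0.7, 6.2]
finger_gap: 58.0
grip_force: 55.0
```

Emit:
apply_moves(
  deltas=[
    [0,0,-0.5,0,0,0,0],
    [0,0,-0.9,0,0,0,0],
    [0,0,-0.9,0,0,0,0],
    [0,0,-0.4,0,0,0,0],
    [-0.17,-0.63,0,0,0,0,0],
    [-0.17,-0.63,0,0,0,0,0],
    [-0.17,-0.63,0,0,0,0,0],
    [0,0,0,0,0,0,0],
  ],
)

```text
time: 65.95
tool_pos: [676.0, 9.4, 233.1]
tcp_rot: [-179.9, 0.1, 88.9]
ft_force: [-0.9, -0.2, -2.6]
finger_gap: 57.0
grip_force: 54.5
```

Emit:
apply_moves(
  deltas=[
    [0,0,0.7,0,0,0,0],
    [0,0,0.7,0,0,0,0],
    [0,0,0.7,0,0,0,0],
    [0,0,0.4,0,0,0,0],
    [0,0,0,0,0,0,0],
    [0,0,0,0,0,0,0],
  ],
)

```text
time: 66.7
tool_pos: [677.4, 9.5, 159.0]
tcp_rot: [180.0, 0.1, 88.9]
ft_force: [-0.3, -0.2, -2.5]
finger_gap: 57.7
grip_force: 54.6
```

Down about 4.5 mm, release, rise, then clear the view toward −x.

Emit:
apply_moves(
  deltas=[
    [0,0,0.17,0,0,0,0],
    [0,0,0,0,0,0,0],
    [0,0,0,0,0,0,0.7],
    [0,0,0,0,0,0,1],
    [0,0,0,0,0,0,1],
    [0,0,-0.7,0,0,0,1],
    [0,0,-0.95,0,0,0,1],
    [0,0,-0.95,0,0,0,1],
  ],
)

```text
time: 67.7
tool_pos: [677.3, 9.6, 234.0]
tcp_rot: [179.9, 0.1, 88.9]
ft_force: [-1.2, 1.2, 0.3]
finger_gap: 85.7
grip_force: 0.0
```

Emit:
apply_moves(
  deltas=[
    [0,-0.9,-0.3,0,0,0,1],
    [0,-0.9,0,0,0,0,1],
    [0,-0.9,0,0,0,0,1],
    [0,-0.9,0,0,0,0,1],
    [0,-0.9,0,0,0,0,1],
    [0,-0.9,0,0,0,0,1],
    [0,-0.9,0,0,0,0,1],
    [0,-0.9,0,0,0,0,1],
  ],
)

```text
time: 68.7
tool_pos: [460.6, 13.8, 242.3]
tcp_rot: [179.9, 0.1, 88.9]
ft_force: [-0.5, -0.5, 0.2]
finger_gap: 85.2
grip_force: 0.0
```

```bash
python3 - <<'E'
from h import *
s=sense(); print(s['tool_pos'],s['ft_force'],s['time'])
print(np.array(DISC).tolist());jars(188)
im=snapshot('side');t=snapshot('top')
b=cv2.resize(im[110:350,250:450],None,fx=2.4,fy=2.4,interpolation=cv2.INTER_CUBIC)
a=cv2.resize(t[100:270,230:455],(762,576))[:,:]
a=cv2.resize(t[100:270,180:455],(300,185)); 
m=np.zeros((576,790,3),np.uint8); m[:,:480]=b[:576]; m[:185,485:785]=a
cv2.imwrite('pics/f.png',m[:,:,::-1])
E
```

```text
[460.63088745  13.79763139 242.28018113] [-0.54313484 -0.5457779   0.16431201] 68.7
[[680.4, 163.7], [679.25, 86.63], [678.1, 9.560000000000002], [676.9499999999999, -67.50999999999999], [675.8, -144.57999999999998]]
red [339.2, 151.3] [19, 18, 265] [677.  -67.5]
green [255.4, 149.8] [18, 17, 237] [681.3 163.4]
blue [311.4, 150.7] [18, 18, 257] [678.7   9.2]
orange [283.1, 150.0] [20, 20, 296] [680.7  87.1]
```

View pics/f.png

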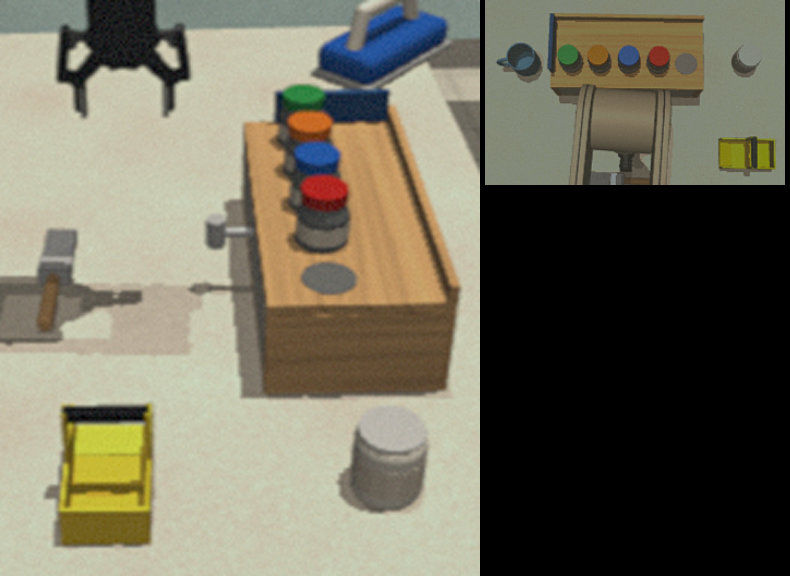

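The final picture shows all four jars on discs 0–3 within 2 mm, the drawer shut, and the empty tote upright. The tin, brush and mug have not moved.

```bash
python3 -c "
from bench import *
print(hand_in())"
```

```text
the job is handed in; nothing more can be done
None
```

The job is handed in, with no verdict shown: in the last pictures the tablets were in the shut drawer, the empty tote stood upright, and the four jars (no white one in the scene) were on discs 0–3 within about 2 mm, after I re-placed the blue jar that was knocked aside.

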